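# Change the stool leg in a toggle-clamped drilling cradle

## Task

The stool leg in the sloping drilling cradle has been drilled: swing the toggle clamp right back to its stop, slide the leg up the slope from under the drill plate and lay it gently down flat in the tray, beside the finished leg and not on top of it. Then load the undrilled blank with the green-waxed ends in its place: flat on the bed under the drill plate, down against the end stop and along the side fence. Finally swing the clamp handle over centre so that the clamp locks down on the blank by itself, and leave the other tools and the finished leg where they lie.

Things in the scene. Friction and masses are not known exactly. Their poses are not given: they have to be found in the camera images.
- bed: Sloping plywood bed of the fixed drilling cradle, 0.5 rad (28.6 deg) to level, low end towards the robot. Origin on the bed surface at the end stop's face, on the leg's centre line, 30 mm over the bench; x up the slope, y across to the side fence, z square off the bed. Bed coordinates below are in this frame, mm. A leg fully home has its centre at (85, 0, 20). Cradle: x -20 to 300, y -85 to 85.
- end_stop (a point): Foot of the end stop's face, at bed (0, 0, 0), axes as the bed's. The dark wooden stop lies behind it (x below 0), 110 mm wide and 34 high; a leg's low end rests against it.
- side_fence (a point): Foot of the dark wooden side fence's face, at bed (95, 20, 0), axes as the bed's. The fence is 18 mm thick, only 14 high, and runs from bed x = 0 to 190; the other side of the bed is open. Fingertips held 18 mm off the bed clear the fence.
- drill_plate (a point): Middle of the aluminium drill plate's underside, at bed (13, 8, 50), axes as the bed's. The plate covers bed x 0 to 26, y -26 to 42, z 50 to 60, on a post at y 20 to 42. It overhangs the low 26 mm of a leg that is home (top at z 40): slide a leg at least 28 mm up the slope before lifting it, and load in reverse. There is 40 mm of slope free above the leg, then the clamp's riser.
- clamp_pivot (a point): Pivot of the clamp arm, at bed (222, 0, 46), axes as the bed's. The steel clamp base is 46 mm wide, on a wooden riser 60 wide and 20 high, from bed x = 210 to 292, up to z 54.
- clamp_arm (a joint): Angle of the toggle clamp's arm about point clamp_pivot: 0 clamped (arm down the slope over the leg's upper end), 1.70 rad fully open at its stop (arm standing off the bed, up to bed z 132, between x 217 and 255). The handle drives it through a link. Friction holds it open; just before it is fully closed it passes over centre and locks.
- clamp_grip (a point): Middle of the blue handle grip, 62 mm long, 16 wide along bed y, 20 thick; it stays at bed y = 0. Clamped: bed x 217, z 150, leaning 0.07 rad from bed z. Opening swings it up the slope on an arc of radius 121 about bed (215, 0, 29), by 1.09 rad, to x 323, z 83, the grip then leaning 1.25 rad (the arm moves fastest near there). About 3 N moves it, the last 0.15 rad over centre to the closed stop up to 10 N.
- clamp_tip: Sprung rubber tip (17 mm across, 11 high) at the end of the clamp arm; origin at the middle of its lower face. Clamped on a leg it presses at bed (150, 0, 40) with about 14 N.
- leg: The drilled stool leg, brown wood, 170 x 40 x 40 mm, about 0.19 kg, with a dark 12 mm drilled hole near one end. Origin at its centre, x along its length. At the start it lies clamped and fully home in the cradle.
- blank: The undrilled blank, the same wood and size (170 x 40 x 40 mm, about 0.19 kg), with green-waxed ends. Origin at its centre, x along its length (either end may go to the stop). It lies flat on the plywood board, within 0.7 rad of the robot's x direction.
- tray: Fixed open plywood tray for finished legs, 234 x 180 mm and 36 high, walls and floor 8 mm. Origin under its centre, on the bench; x along its long side, z up. The finished leg lies along x near y = -50 mm; the free place is about y = +32 mm, x = 0, where a leg lying flat has its centre 28 mm above the origin.
- done_leg: The finished leg already lying flat in the tray, same as the drilled leg; origin at its centre, x along its length. Leave it there.
- board: Fixed flat plywood board on the bench, 250 x 230 x 12 mm, origin under its centre; the blank (near y = +30 mm) and the chisel (near y = -85 mm) lie on it.
- chisel: Bystander: bench chisel lying on the plywood board, 215 mm long, 24 wide, 22 high, along its x.
- plane: Bystander: hand plane standing on the bench, 245 mm long (its x), 60 wide, 110 high; origin under its sole's centre.
- mallet: Bystander: wooden mallet lying behind and beside the cradle; handle along its x, 295 mm long in all, head 65 x 120 x 75 mm at its +x end.
- square: Bystander: try square lying flat near the robot's base; origin at its corner, stock 105 mm along x, blade to 160 mm along y, 16 mm high.
- glue: Bystander: upright glue bottle, 60 mm diameter, 170 high, origin under its centre.
- gauge: Bystander: wooden marking gauge lying behind the cradle, 230 mm long (its x), 60 wide, 77 high.
- brush: Bystander: flat brush lying on the bench, 220 mm long (its x), 42 wide, 20 high.

How it is judged:
On the way, in this order (a step that is already met when the one before it is completed fails the run):
1. the toggle clamp is swung right back (value of joint clamp_arm above 1.35 rad), for 0.2 s.
2. the drilled leg lies flat in the tray, let go (x of leg in the frame of tray between -0.05 and 0.05 m and y of leg in the frame of tray between -0.08 and 0.08 m and z of leg in the frame of tray between 0.021 and 0.035 m and contact force between the fingers and leg below 0.05 N and linear speed of leg below 0.03 m/s), for 0.2 s.
3. the blank is home in the cradle while the clamp is still open: flat on the bed, against end stop and fence (x of blank in the frame of bed between 0.081 and 0.089 m and y of blank in the frame of bed between -0.0045 and 0.0045 m and z of blank in the frame of bed between 0.0165 and 0.0235 m and angle between the x axis of blank and the x axis of bed, either way round below 0.06 rad and value of joint clamp_arm above 0.8 rad), for 0.2 s.
At the end, for the whole second after the job is handed in: Clamp locked (arm within 0.06 rad of closed), pressing the blank with over 7 N; blank home: centre within 4 mm along the slope, 4.5 mm across, 3.5 mm off the bed, in line within 0.06 rad; drilled leg flat on the tray floor (centre 21 to 35 mm up); both at rest; nothing else moved over 30 mm (contact force between clamp_tip and blank above 7 N and value of joint clamp_arm below 0.06 rad and x of blank in the frame of bed between 0.081 and 0.089 m and y of blank in the frame of bed between -0.0045 and 0.0045 m and z of blank in the frame of bed between 0.0165 and 0.0235 m and angle between the x axis of blank and the x axis of bed, either way round below 0.06 rad and x of leg in the frame of tray between -0.05 and 0.05 m and y of leg in the frame of tray between -0.08 and 0.08 m and z of leg in the frame of tray between 0.021 and 0.035 m and linear speed of each of blank, leg below 0.02 m/s); the robot touches nothing.
It fails at once if the chisel, plane, mallet, square, glue bottle, gauge or brush is shifted by more than 30 mm (distance of any of chisel, plane, mallet, square, glue, gauge, brush from where it was at the start of the episode above 0.03 m).
It fails at once if the finished leg in the tray is shifted by more than 30 mm (distance of done_leg from where it was at the start of the episode above 0.03 m).
It fails at once if the drilled leg is dropped or thrown: faster than 0.6 m/s with no finger on it (linear speed of leg above 0.6 m/s and contact force between the fingers and leg below 0.05 N).
It fails at once if the blank is dropped or thrown: faster than 0.6 m/s with no finger on it (linear speed of blank above 0.6 m/s and contact force between the fingers and blank below 0.05 N).
It also fails if it takes over 72 s, if anything falls off the work surface, if the arm or the gripper's body presses on something with over 40 N, if the wrist force passes 120 N, or if a joint passes its speed limit or range.

## Robot

A 7-joint arm with a two-finger parallel gripper is mounted at the origin on the work surface. World frame = base frame: x ahead of the robot, y to its left, z up, the work surface at z = 0. Lengths are in m, angles in rad, forces in N, time in s.
With the tool pointing down it reaches from about 0.4 to 0.875 m from the base axis. Payload 6.5 kg.
Tool frame: the origin (TCP) lies on the centre line of the jaws, within the pads' length; the fingertips stand 17 mm ahead of it and the grasp point (between the pads) lies 2 mm behind it; x points along the fingers, z is the direction in which the jaws open and shut, and the axes are right-handed (so a half turn about x gives the same grasp; the last joint's range is limited). The gripper opens to 85 mm and grips with 20 to 120 N. Pads are 22 mm wide; open, the fingers measure 114 mm over their backs; the gripper's body (76 mm by 85 mm) begins 54 mm behind the grasp point. The pads swing forward as they close: fully open they stand 13 mm farther back than shut.
Start: joints at [1.063, 0.536, -0.004, 1.538, 0.003, 1.067, -0.071], TCP at [0.278, -0.588, 0.248] pointing down, gripper open.
Joint ranges: [-2.7, 2.7], [-0.37, 2.16], [-1.27, 1.26], [0.24, 2.4], [-1.31, 4.45], [0.19, 1.91], [-2.76, 2.76]. Speed limits (rad/s): [2.39, 2.39, 3.14, 3.14, 3.14, 3.14, 3.14].

## Interface

Orientations are given as a rotation vector (axis times angle).
In Python, from plant import robot gives the robot as it stands. The module is installed in compiled form; this text tells all that it offers.
- The arm moves only by the tool play_rows, never from a script. Its argument "steps" is a list that holds one entry, the list of rows, each a list of 5 numbers: the opening, from 0 (shut) to 1 (fully open), then the shift along the tool's x, y, z in m, then the turn about the tool's x in degrees. In form: [[[grip, tx, ty, tz, twist], ...]]. A call has 1 to 5 rows; each row shifts and turns the pose as measured when the row begins, along the tool's axes as they then stand; what a row does not reach is not made up. A row lasts 1/10 s, in which the tool goes at most 50 mm and 8.59 degrees, less where a joint would pass 70% of its speed; a pose out of reach is approached as far as the arm can. A call is refused whole if a number of a shift passes 0.05 or a number of a turn 8.59, either way. A call with a gripper value outside its range is refused whole. The fingers move at their own pace and stop on an object; the grip force is fixed at half the most. Time passes only in rows, so rows that do not move let the fingers close. It gives the time, the measured TCP pose, the force and the opening at its end, in the units of the state.
- robot.read_state(): the state, without advancing time (a new reading comes with each control period).
- robot.get_image(name): name is "scene" or "top" or "wrist"; returns (picture, depth): 480x640x3 uint8, red, green, blue; 480x640 float32, m along the optical axis (not along the pixel's ray), 0 where there is no reading.
- robot.calibration(name): a dict with "K" (3x3 intrinsics, pixels), "position" and "rotation" of the camera in the world. Camera axes: x right, y up, looking along -z (the intrinsics and any distortion apply to the point x, -y, -z); pixel columns grow to the right and rows downward; lengths in m; the calibration is good to about 2 mm. A picture is of the moment at which its call begins: read the wrist's pose just before it. calibration takes no time and is no camera call; for the wrist camera it gives the pose at the moment of the call.
- robot.job_done(): hands the job in, once; it reports no verdict.
Trained networks look in the newest picture that a camera, given by its name, has taken for a name from the list of things; names that differ only in an ending like _2 or _b are one class to them, and where a whole thing is asked for, a point or a joint stands for the part that bears it (a point fixed in the world has none). Each returns a list of dicts, best first, with "conf" (0 to 1); they miss things now and then, are a little off and sometimes report something else, mostly with a low value. They report only what shows in the picture. A call takes as long as a camera call.
- robot.recognise(thing, camera): "xy" ([column, row] in pixels, amid what is visible of it).
- robot.trace(thing, camera): "mask" (480x640 bool, what is visible of it) and "xy" ([column, row] in pixels, amid what is visible of it).
The state is a dict: "time": time; "joint_pos": joint angles; "joint_vel": joint speeds; "effort": joint torques, N m; "eef_pos": TCP position; "orientation": TCP orientation; "contact_force": force on the tool from outside, world axes, zero at the start; "moment": the same for the moment, N m; "opening": finger opening in m.
Only numpy, scipy, OpenCV 4.12 (cv2) and the standard library are available. Lean on these libraries where they do the work, as an engineer would, in place of code of your own. Each camera call takes 0.05 s, during which the arm holds its last target.

## Working session

There is one attempt and no reset: what is moved stays moved. The work goes in short steps, Python scripts to look and compute and a tool call to move; the robot and the scene stay as the last step left them, time stands still between calls to the robot, and variables do not carry over. Pictures are saved under pics/ and viewed, and the job is handed in when it is done.

Besides the shell and the picture viewer there is one more tool, called after "Request:" by a JSON object that holds its "name" and its "arguments", one argument or row to a line. play_rows: Moves the arm, as the interface text tells. Its arguments: {"type":"object","properties":{"steps":{"type":"array","items":{"type":"array","items":{"type":"array","items":{"type":"number"}}}}},"required":["steps"]}

```bash
mkdir -p pics; ls
cat > h.py <<'E'
import numpy as np, cv2
from scipy.spatial.transform import Rotation as R
from plant import robot
def save(name,fn):
    im,d=robot.get_image(name); cv2.imwrite('pics/'+fn,im[:,:,::-1]); np.save('pics/'+fn[:-4]+'.npy',d); return im,d
def pts(name,d,c=None):
    c=c or robot.calibration(name); K=np.array(c['K']); v,u=np.mgrid[0:480,0:640]
    x=(u-K[0,2])/K[0,0]*d; y=(v-K[1,2])/K[1,1]*d
    P=np.stack([x,-y,-d],-1)
    return P@np.array(rot(c)).T+np.array(c['position'])
def rot(c):
    r=np.array(c['rotation']); return r if r.shape==(3,3) else R.from_rotvec(r).as_matrix()
def st():
    s=robot.read_state(); 
    M=R.from_rotvec(s['orientation']).as_matrix()
    print('t',s['time'],'p',np.round(s['eef_pos'],4),'op',round(float(s['opening']),4),'F',np.round(s['contact_force'],1)); print(np.round(M,3)); print('q',np.round(s['joint_pos'],3)); return s,M
E
python3 - <<'E'
from h import *
s,M=st()
for n in ['scene','top']:
    im,d=save(n,n+'0.png'); c=robot.calibration(n); print(n,c)
st()
E
```

```text
pics
t 0.0 p [ 0.2776 -0.587   0.2474] op 0.0854 F [-1.   0.3  1. ]
[[-0.001  0.904  0.428]
 [ 0.002  0.428 -0.904]
 [-1.    -0.    -0.002]]
q [ 1.063  0.537 -0.004  1.539  0.003  1.067 -0.071]
scene {'K': array([[440.70539084,   0.        , 317.80969038],
       [  0.        , 440.70539084, 243.42767454],
       [  0.        ,   0.        ,   1.        ]]), 'position': array([0.92987845, 0.58338884, 0.90036398]), 'rotation': array([0.29278757, 0.98317632, 2.3437697 ])}
top {'K': array([[484.24648895,   0.        , 319.12855417],
       [  0.        , 484.24648895, 246.58699137],
       [  0.        ,   0.        ,   1.        ]]), 'position': array([ 0.34079692, -0.03544344,  1.24901244]), 'rotation': array([ 0.13537826, -0.13887861, -1.54343195])}
t 0.1 p [ 0.2776 -0.5871  0.2475] op 0.0853 F [ 1.4 -0.5 -0. ]
[[-0.001  0.904  0.428]
 [ 0.001  0.428 -0.904]
 [-1.    -0.    -0.002]]
q [ 1.063  0.537 -0.004  1.539  0.003  1.067 -0.071]
```

View pics/scene0.png

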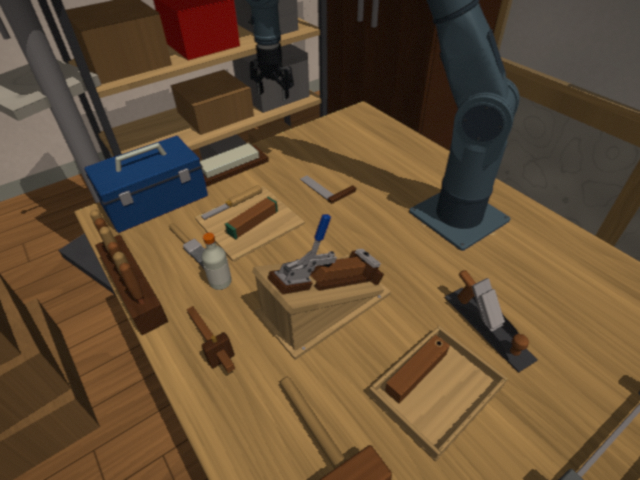

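View pics/top0.png

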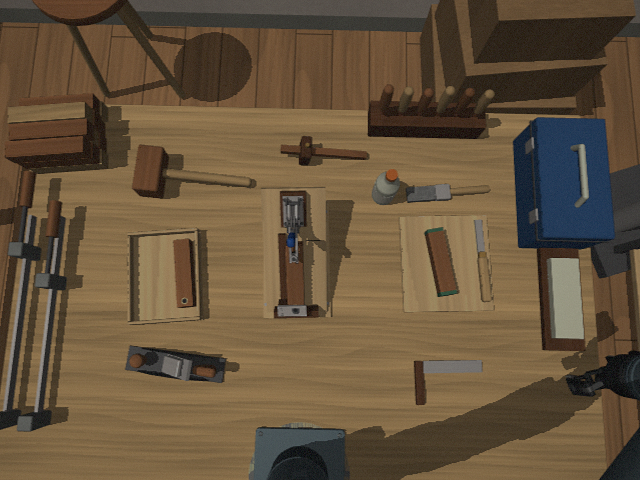

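```bash
cat > m.py <<'E'
from h import *
import sys
for cam in ['top','scene']:
    im,d=robot.get_image(cam); P=pts(cam,d); np.savez('pics/P_%s.npz'%cam,P=P,d=d,im=im)
    for t in ['leg','blank','tray','done_leg','board','clamp_grip','bed','glue','plane','drill_plate']:
        r=robot.trace(t,cam)
        for k in r[:2]:
            m=k['mask']&(d>0); q=P[m]
            if len(q)<5: continue
            np.save(f'pics/m_{cam}_{t}_{r.index(k) if False else 0}.npy',k['mask']) if k is r[0] else None
            print(cam,t,round(k['conf'],2),np.round(k['xy']),m.sum(),'med',np.round(np.median(q,0),3),'lo',np.round(np.percentile(q,3,axis=0),3),'hi',np.round(np.percentile(q,97,axis=0),3))
print(robot.read_state()['time'])
E
python3 m.py
```

```text
top leg 0.64 [297. 277.] 911 med [0.467 0.018 0.108] lo [0.41  0.    0.074] hi [0.536 0.039 0.144]
top blank 0.69 [437. 261.] 1369 med [ 0.523 -0.339  0.05 ] lo [ 0.444 -0.37   0.013] hi [ 0.604 -0.313  0.055]
top tray 0.59 [159. 279.] 5507 med [0.47  0.378 0.009] lo [0.362 0.264 0.003] hi [0.586 0.444 0.037]
top tray 0.38 [188. 278.] 1363 med [0.477 0.298 0.047] lo [0.4   0.275 0.011] hi [0.56  0.325 0.052]
top done_leg 0.8 [191. 274.] 1326 med [0.479 0.298 0.047] lo [0.4   0.275 0.016] hi [0.56  0.324 0.052]
top board 0.94 [453. 261.] 6479 med [ 0.523 -0.36   0.011] lo [ 0.407 -0.471  0.006] hi [ 0.646 -0.253  0.016]
top board 0.72 [387. 187.] 719 med [ 0.694 -0.194  0.111] lo [ 0.678 -0.223  0.012] hi [ 0.721 -0.172  0.171]
top clamp_grip 0.72 [291. 237.] 159 med [0.531 0.023 0.278] lo [0.511 0.015 0.156] hi [0.584 0.03  0.294]
top clamp_grip 0.33 [440. 262.] 1320 med [ 0.521 -0.34   0.05 ] lo [ 0.444 -0.372  0.017] hi [ 0.601 -0.313  0.055]
top bed 0.7 [297. 242.] 7161 med [0.545 0.02  0.114] lo [ 0.386 -0.048  0.032] hi [0.663 0.094 0.2  ]
top bed 0.51 [437. 193.] 834 med [ 0.71
[... 1209 characters left out ...]
.245] lo [0.519 0.019 0.195] hi [0.592 0.032 0.292]
scene bed 0.57 [316. 284.] 4997 med [0.57  0.053 0.152] lo [ 0.392 -0.033  0.037] hi [0.671 0.1   0.264]
scene glue 0.9 [213. 262.] 1058 med [ 0.715 -0.181  0.094] lo [ 0.688 -0.207  0.011] hi [ 0.737 -0.17   0.17 ]
scene glue 0.4 [215. 346.] 1247 med [0.815 0.015 0.045] lo [ 0.787 -0.141  0.002] hi [0.842 0.07  0.069]
scene plane 0.64 [213. 346.] 1084 med [0.816 0.016 0.047] lo [ 0.79  -0.14   0.016] hi [0.841 0.069 0.07 ]
scene plane 0.56 [488. 322.] 3483 med [0.265 0.316 0.029] lo [0.232 0.208 0.005] hi [0.293 0.431 0.103]
scene drill_plate 0.88 [312. 280.] 5090 med [0.568 0.052 0.152] lo [ 0.391 -0.036  0.035] hi [0.671 0.1   0.265]
1.2
```

```bash
cat > f.py <<'E'
from h import *
T=np.load('pics/P_top.npz');S=np.load('pics/P_scene.npz')
def rect(q,nm):
    (c,wh,a)=cv2.minAreaRect((q[:,:2]*1000).astype(np.float32)); print(nm,np.round(c,1),np.round(wh,1),round(a,2))
for cam,Z in (('top',T),('scene',S)):
    P=Z['P'];d=Z['d']
    for t,z in (('blank',.052),('done_leg',.048)):
        m=np.load(f'pics/m_{cam}_{t}_0.npy')&(abs(P[...,2]-z)<.006); m=cv2.morphologyEx(m.astype(np.uint8),cv2.MORPH_OPEN,np.ones((3,3)))>0
        rect(P[m],cam+' '+t); print(np.round(np.median(P[m][:,2]),4))
    q=P[(d>0)]; q=q[(q[:,0]>.38)&(q[:,0]<.69)&(q[:,1]>-.07)&(q[:,1]<.12)&(q[:,2]>.025)]
    # plane: z = .. RANSAC with sl tan .5
    best=None;rng=np.random.default_rng(0)
    for i in range(3000):
        a=q[rng.integers(len(q),size=3)]; n=np.cross(a[1]-a[0],a[2]-a[0]); L=np.linalg.norm(n)
        if L<1e-5: continue
        n/=L; n*=np.sign(n[2]); 
        if abs(np.arccos(n[2])-.5)>.06: continue
        k=abs((q-a[0])@n)<.002
        if best is None or k.sum()>best[0]: best=(k.sum(),k)
    k=best[1];c=q[k].mean(0); n=np.linalg.svd(q[k]-c)[2][2]; n*=np.sign(n[2])
    print(cam,'bed plane',len(q),k.sum(),n,'tilt',np.arccos(n[2]),'yaw',np.arctan2(-n[1],-n[0]),'d',n@c, 'c',c)
    np.save(f'pics/bed_{cam}.npy',q[k])
    # leg top-parallel plane: height 40 above
    h=(q-c)@n; print(np.histogram(h,bins=np.arange(-.006,.09,.004)))
    # tray rim
    q=P[(d>0)]; q=q[(q[:,0]>.33)&(q[:,0]<.63)&(q[:,1]>.24)&(q[:,1]<.48)&(abs(q[:,2]-.036)<.004)]; rect(q,'tray rim')
    q=P[(d>0)]; q=q[(q[:,0]>.37)&(q[:,0]<.69)&(q[:,1]>-.56)&(q[:,1]<-.23)&(abs(q[:,2]-.011)<.003)]; rect(q,'board')
E
python3 f.py
```

```text
top blank [ 524.6 -343.4] [170.4  41.8] 10.43
0.0509
top done_leg [481.4 302.5] [169.7  41.1] 7.41
0.0474
top bed plane 7869 3048 [-0.48019427 -0.01939545  0.87694771] tilt 0.5013226014395641 yaw 0.04036889442979216 d -0.1704811702930491 c [0.54424691 0.01850306 0.10402212]
(array([ 791, 3057,  790,   50,  230,  310,  302,  271,   69,   72,  157,
        601,  200,   84,  100,  110,  199,   96,  116,   36,   27,   12,
          5]), array([-0.006, -0.002,  0.002,  0.006,  0.01 ,  0.014,  0.018,  0.022,
        0.026,  0.03 ,  0.034,  0.038,  0.042,  0.046,  0.05 ,  0.054,
        0.058,  0.062,  0.066,  0.07 ,  0.074,  0.078,  0.082,  0.086]))
tray rim [474.4 354.8] [234.3 179.2] 5.36
board [ 546.8 -403.1] [289.  313.8] 1.3
scene blank [ 525.4 -342.6] [171.6  45.6] 10.76
0.0517
scene done_leg [481.9 303.5] [171.7  40.8] 7.17
0.0482
scene bed plane 8203 1572 [-0.47790751 -0.01757139  0.8782344 ] tilt 0.4986386816194571 yaw 0.03675078311943183 d -0.16830115410584454 c [0.5691584  0.05958157 0.11927437]
(array([ 197, 1586,  197,  166,  296,  282,  298,  245,  160,  155,  146,
        474,   84,  116,  132,  116,  173,   98,  102,   33,   34,   21,
         16]), array([-0.006, -0.002,  0.002,  0.006,  0.01 ,  0.014,  0.018,  0.022,
        0.026,  0.03 ,  0.034,  0.038,  0.042,  0.046,  0.05 ,  0.054,
        0.058,  0.062,  0.066,  0.07 ,  0.074,  0.078,  0.082,  0.086]))
tray rim [475.1 356.6] [236.2 180.5] 5.34
board [ 542.9 -404.7] [276.4 320.4] 2.47
```

```bash
cat > g.py <<'E'
from h import *
psi,b=.0385,.5
X=np.array([np.cos(b)*np.cos(psi),np.cos(b)*np.sin(psi),np.sin(b)]);Y=np.array([-np.sin(psi),np.cos(psi),0]);Z=np.cross(X,Y)
O=np.array([.4078,.0145,.03]); B=np.stack([X,Y,Z],1)
if __name__=='__main__':
  print(B)
  for cam in ['top','scene']:
    D=np.load(f'pics/P_{cam}.npz');P=D['P'];q=(P-O)@B*1000; ok=D['d']>0
    def sel(a): return q[ok&np.all((q>=np.array(a)[0])&(q<=np.array(a)[1]),-1)]
    s=sel([[10,-120,-4],[280,120,4]]); 
    for x in (20,80,120,160,200,240,270):
        r=s[abs(s[:,0]-x)<10]; print(cam,'bed y',x,np.round([r[:,1].min(),r[:,1].max()],1),round(np.median(r[:,2]),1))
    s=sel([[30,-40,37],[140,40,43]]); print('leg top z',np.median(s[:,2]))
    for x in (40,60,80,100,120):
        r=s[abs(s[:,0]-x)<8]; print(cam,'leg y',x,np.round(np.percentile(r[:,1],[1,50,99]),1))
    s=sel([[120,-15,36],[200,15,44]]); 
    s=sel([[0,-60,11],[190,60,17]]); s=s[s[:,1]>22]; print('fence',np.percentile(s[:,0],[1,99]),np.percentile(s[:,1],[1,99]),np.median(s[:,2]))
    s=sel([[-40,-80,31],[5,80,37]]); print('stop',len(s) and np.percentile(s,[2,98],axis=0))
    s=sel([[-20,-80,57],[50,80,63]]); print('plate',len(s) and np.percentile(s,[2,98],axis=0))
    s=sel([[190,-30,100],[300,30,200]]); print('grip',len(s),np.percentile(s,[2,50,98],axis=0))
    s=sel([[-60,-120,-60],[400,120,200]]); s=s[s[:,2]<4]; print('all',np.percentile(s,[0.2,99.8],axis=0))
E
python3 g.py
```

```text
[[ 0.87693224 -0.03849049 -0.47907027]
 [ 0.03377858  0.99925897 -0.01845332]
 [ 0.47942554  0.          0.87758256]]
top bed y 20 [-71.   77.8] -0.4
top bed y 80 [-71.5  78.5] -0.3
top bed y 120 [-71.7  78.5] -0.5
top bed y 160 [-69.7  77.1] -0.2
top bed y 200 [-69.9  77.9] -0.1
top bed y 240 [-70.3  78. ] -0.4
top bed y 270 [-70.5  78.3] -0.3
leg top z 39.74875802293246
top leg y 40 [-14.9   4.1  21.3]
top leg y 60 [-15.4   1.5  22.8]
top leg y 80 [-15.8   3.1  22.2]
top leg y 100 [-16.4   2.6  21.6]
top leg y 120 [-16.7   4.3  23. ]
fence [ 23.64690643 189.13397555] [24.81398578 41.29678756] 13.809833596821935
stop [[-18.66410683 -50.28060551  31.14101627]
 [ -0.7460672   57.15224877  36.23674487]]
plate [[  0.78572227 -21.79379117  57.33428591]
 [ 26.36498758  44.58323937  62.86384694]]
grip 115 [[213.97100744  -4.70302529 121.20312666]
 [225.62883234   2.46685169 173.17511282]
 [230.27667201  10.65159221 178.72146502]]
all [[ -59.69849145 -119.13124025  -59.38914943]
 [ 296.47278095  118.65344819    3.84468933]]
scene bed y 20 [-67.8  79.7] 0.4
scene bed y 80 [39.9 80. ] -0.0
sc
[... 154 characters left out ...]
81.1] 0.4
leg top z 40.150219395239
scene leg y 40 [-15.6   5.5  23.9]
scene leg y 60 [-16.1   6.1  23.4]
scene leg y 80 [-13.8   6.   23.8]
scene leg y 100 [-15.1   7.1  24.4]
scene leg y 120 [-3.9 13.1 25.5]
fence [  1.00618493 188.59218119] [22.29783749 48.34238419] 14.245299848950415
stop [[-16.03591837 -48.6951583   31.48261616]
 [  3.66390209  58.34413687  35.94982844]]
plate [[  2.05089154 -20.95957568  57.12630162]
 [ 27.31920912  45.48182373  62.73820198]]
grip 301 [[210.89333499  -2.35507262 103.00239844]
 [225.20929138   8.16988924 145.30717683]
 [231.83001149  12.72534688 177.02019418]]
all [[ -59.61662187 -117.66414155  -59.83145023]
 [ 298.95359403  119.08058972    3.7982616 ]]
```

```bash
sed -i 's/.4078,.0145,.03/.408,.0182,.03/' g.py
cat > w.py <<'E'
from g import *
def bw(x,y,z): return O+B@(np.array([x,y,z])/1000)
def go(p,head=None):
    s=robot.read_state(); M=R.from_rotvec(s['orientation']).as_matrix(); e=np.array(s['eef_pos'])
    h=np.degrees(np.arctan2(M[1,2],M[0,2]))
    d=(M.T@(np.array(p)-e))*1000
    print('t',round(s['time'],2),'at',np.round(e,4),'bed',np.round((e-O)@B*1000,1),'zhead',round(h,2),'tilt',np.round(M[:2,0],3),'op',round(float(s['opening']),4),'F',np.round(s['contact_force'],1))
    print('  target',np.round(p,4),'tool shift mm',np.round(d,1),'twist',None if head is None else round(h-head,2))
    return M
def cur(): go(robot.read_state()['eef_pos'])
E
python3 - <<'E'
from w import *
print(bw(217,0,150),bw(323,0,83))
M=go(bw(217,0,150)+[-.1,0,.06],-87.8)
c=robot.calibration('wrist'); s=robot.read_state(); print('cam in tool',M.T@(c['position']-s['eef_pos']))
E
```

```text
[0.52643376 0.02276195 0.26567273] [0.65148628 0.02757886 0.2576938 ]
t 1.2 at [ 0.2779 -0.5876  0.2483] bed [ -29.9 -600.3  265.1] zhead -64.68 tilt [-0.  0.] op 0.0852 F [-0.1  0.4  0.1]
  target [0.4264 0.0228 0.3257] tool shift mm [ -77.4  395.3 -488.2] twist 23.12
cam in tool [-0.12480687  0.0760416  -0.00032989]
```

Request:
{"name": "play_rows", "arguments": {
  "steps": [
    [[1, -0.02, 0, 0, -8.5], [1, -0.02, 0, 0, -8.5], [1, -0.02, 0, 0, -8.5], [0.5, -0.02, 0, 0, -8.5], [0, -0.01, 0, 0, -8.5]]
  ]
}}

```text
time: 1.7
eef_pos: [0.2774, -0.5863, 0.3391]
orientation: [0.297, 1.555, -0.291]
contact_force: [-0.6, -0.3, -0.2]
opening: 0.0592
```

Request:
{"name": "play_rows", "arguments": {
  "steps": [
    [[0, 0, 0, 0, -8.5], [0, 0, 0, 0, -8.5], [0, 0, 0, 0, -8.5], [0, 0, 0, 0, -8.5], [0, 0, 0, 0, -8.5]]
  ]
}}

```text
time: 2.2
eef_pos: [0.2776, -0.5874, 0.3423]
orientation: [-0.295, 1.552, 0.294]
contact_force: [-0.3, -0.3, -0.2]
opening: -0.0002
```

Request:
{"name": "play_rows", "arguments": {
  "steps": [
    [[0, 0, 0, 0, -8.5], [0, 0, 0, 0, -8.5], [0, 0, 0, 0, -8.5], [0, 0, 0, 0, -8.5], [0, 0, 0, 0, -8.5]]
  ]
}}

```text
time: 2.7
eef_pos: [0.277, -0.5876, 0.3422]
orientation: [-0.875, 1.39, 0.876]
contact_force: [-1.0, 1.0, -1.1]
opening: -0.0001
```

Run:
```python
from w import *
go(bw(217,0,150)+[-.1,0,.06],92.2)
st()
```

```text
t 2.7 at [ 0.277  -0.5876  0.3422] bed [  14.4 -600.3  347.9] zhead 64.47 tilt [-0.002 -0.001] op -0.0001 F [-1.   1.  -1.1]
  target [0.4264 0.0228 0.3257] tool shift mm [ 15.9 128.2 615.2] twist -27.73
t 2.7 p [ 0.277  -0.5876  0.3422] op -0.0001 F [-1.   1.  -1.1]
[[-0.002 -0.902  0.431]
 [-0.001  0.431  0.902]
 [-1.     0.001 -0.001]]
q [ 1.368  0.502 -0.462  1.406  0.227  1.286  2.016]
```

Request:
{"name": "play_rows", "arguments": {
  "steps": [
    [[0, 0, 0, 0, -8.5], [0, 0, 0, 0, -8.5], [0, 0, 0, 0, -8.5], [0, 0, 0, 0.049, -2.2], [0, 0, 0, 0.049, 0]]
  ]
}}

```text
time: 3.2
eef_pos: [0.2725, -0.4928, 0.3395]
orientation: [-1.239, 1.19, 1.241]
contact_force: [0.4, 0.9, 1.4]
opening: -0.0003
```

Request:
{"name": "play_rows", "arguments": {
  "steps": [
    [[0, 0, -0.01, 0.049, 0], [0, 0, -0.01, 0.048, 0], [0, 0, -0.01, 0.048, 0], [0, 0, -0.01, 0.048, 0], [0, 0, -0.01, 0.048, 0]]
  ]
}}

```text
time: 3.7
eef_pos: [0.3106, -0.2454, 0.3388]
orientation: [-1.235, 1.195, 1.236]
contact_force: [0.6, 0.5, 0.4]
opening: -0.0
```

Run:
```python
from w import *
go(bw(217,0,150)+[-.1,0,.06],92.2)
st()
```

```text
t 3.7 at [ 0.3106 -0.2454  0.3388] bed [  53.7 -259.6  322.5] zhead 92.02 tilt [-0.002 -0.002] op -0.0 F [0.6 0.5 0.4]
  target [0.4264 0.0228 0.3257] tool shift mm [  12.4 -125.3  263.9] twist -0.18
t 3.7 p [ 0.3106 -0.2454  0.3388] op -0.0 F [0.6 0.5 0.4]
[[-0.002 -0.999 -0.035]
 [-0.002 -0.035  0.999]
 [-1.     0.002 -0.002]]
q [ 1.335  0.027 -0.779  2.005  0.023  1.119  2.152]
```

Request:
{"name": "play_rows", "arguments": {
  "steps": [
    [[0, 0, -0.024, 0.043, 0], [0, 0, -0.024, 0.043, 0], [0, 0, -0.024, 0.043, 0], [0, 0, -0.024, 0.043, 0], [0, 0, -0.024, 0.043, 0]]
  ]
}}

```text
time: 4.2
eef_pos: [0.4222, -0.0218, 0.339]
orientation: [-1.239, 1.204, 1.224]
contact_force: [1.2, -1.4, -0.6]
opening: 0.0
```

Run:
```python
from w import *
go(bw(217,0,150)+[-.055,0,.017],92.2)
st(); save('scene','s1.png'); save('wrist','w1.png')
```

```text
t 4.2 at [ 0.4222 -0.0218  0.339 ] bed [159.3 -40.5 265.1] zhead 91.63 tilt [ 0.001 -0.012] op 0.0 F [ 1.2 -1.4 -0.6]
  target [0.4714 0.0228 0.2827] tool shift mm [ 55.8 -50.4  43.8] twist -0.57
t 4.2 p [ 0.4222 -0.0218  0.339 ] op 0.0 F [ 1.2 -1.4 -0.6]
[[ 0.001 -1.    -0.029]
 [-0.012 -0.029  1.   ]
 [-1.    -0.    -0.012]]
q [ 0.942  0.14  -1.072  1.942  0.149  1.137  1.41 ]
```

View pics/s1.png

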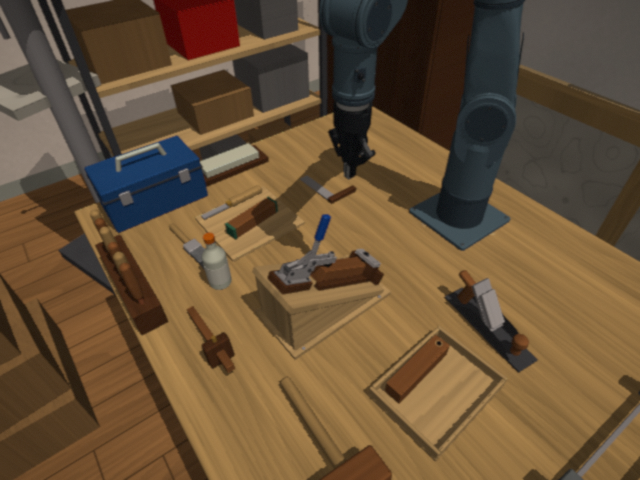

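View pics/w1.png

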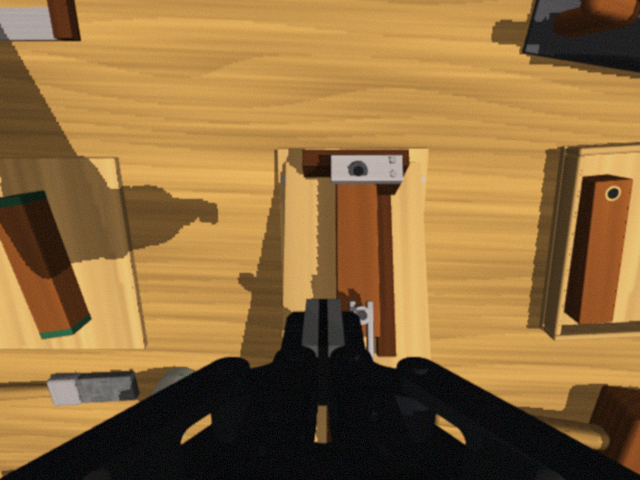

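Request:
{"name": "play_rows", "arguments": {
  "steps": [
    [[0, 0.014, -0.013, 0.011, 0], [0, 0.014, -0.013, 0.011, 0], [0, 0.014, -0.013, 0.011, 0], [0, 0.014, -0.013, 0.011, -0.5]]
  ]
}}

```text
time: 4.7
eef_pos: [0.4767, 0.0297, 0.283]
orientation: [-1.255, 1.19, 1.235]
contact_force: [-0.1, -0.1, 0.5]
opening: -0.0
```

Run:
```python
from w import *
go(bw(217,0,150)+[-.055,0,.017],92.2)
st(); save('scene','s2.png')
```

```text
t 4.7 at [0.4767 0.0297 0.283 ] bed [181.9   8.8 188.9] zhead 92.74 tilt [ 0.006 -0.011] op -0.0 F [-0.1 -0.1  0.5]
  target [0.4714 0.0228 0.2827] tool shift mm [ 0.3  5.6 -6.6] twist 0.54
t 4.7 p [0.4767 0.0297 0.283 ] op -0.0 F [-0.1 -0.1  0.5]
[[ 0.006 -0.999 -0.048]
 [-0.011 -0.048  0.999]
 [-1.    -0.006 -0.011]]
q [ 0.682  0.358 -1.023  1.904  0.362  1.071  1.128]
```

View pics/s2.png

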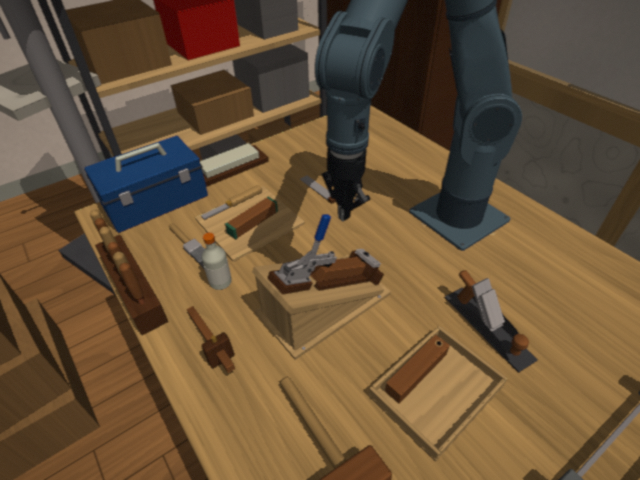

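Request:
{"name": "play_rows", "arguments": {
  "steps": [
    [[0, 0, -0.012, -0.006, 0.5], [0, -0.002, -0.015, 0, 0], [0, -0.003, -0.015, 0, 0], [0, -0.003, -0.015, 0, 0], [0, -0.002, -0.015, 0, 0]]
  ]
}}

```text
time: 5.25
eef_pos: [0.5515, 0.023, 0.2928]
orientation: [-1.245, 1.2, 1.228]
contact_force: [-2.0, 1.3, 1.3]
opening: 0.0003
```

Run:
```python
from w import *
go(bw(323,0,83)+[-.025,0,.017],92.2)
save('scene','s3.png')
```

```text
t 5.25 at [0.5515 0.023  0.2928] bed [252.   -0.8 161.8] zhead 92.03 tilt [ 0.002 -0.012] op 0.0003 F [-2.   1.3  1.3]
  target [0.6265 0.0276 0.2747] tool shift mm [ 18.1 -75.1   2.2] twist -0.17
```

View pics/s3.png

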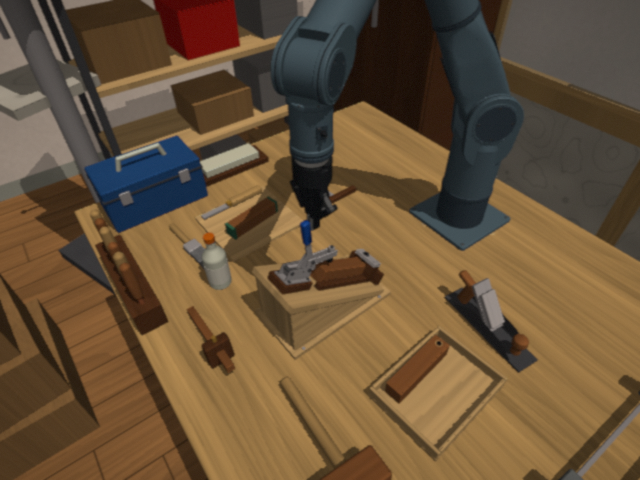

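Request:
{"name": "play_rows", "arguments": {
  "steps": [
    [[0, 0.002, -0.015, 0, 0], [0, 0.003, -0.015, 0, 0], [0, 0.004, -0.015, 0, 0], [0, 0.005, -0.015, 0, 0], [0, 0.005, -0.015, 0, 0]]
  ]
}}

```text
time: 5.8
eef_pos: [0.6285, 0.0207, 0.2774]
orientation: [-1.239, 1.205, 1.224]
contact_force: [-7.7, 2.2, 1.0]
opening: 0.0002
```

Run:
```python
from w import *
go(bw(323,0,83)+[-.025,0,.017],92.2)
save('scene','s4.png')
```

```text
t 5.8 at [0.6285 0.0207 0.2774] bed [312.1  -6.  111.5] zhead 91.62 tilt [-0.    -0.013] op 0.0002 F [-7.7  2.2  1. ]
  target [0.6265 0.0276 0.2747] tool shift mm [2.6 1.8 7. ] twist -0.58
```

View pics/s4.png

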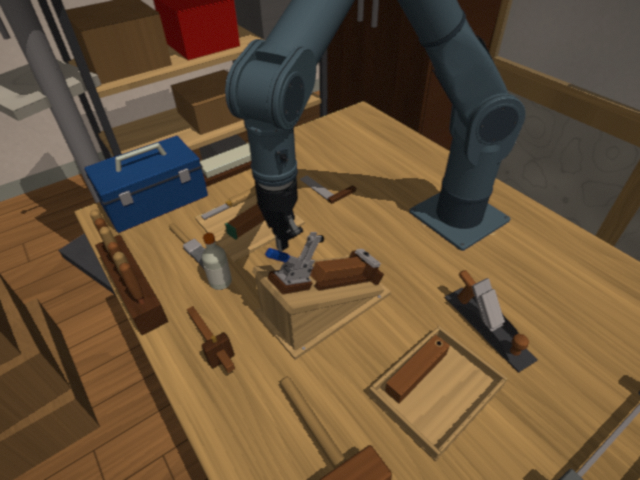

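Request:
{"name": "play_rows", "arguments": {
  "steps": [
    [[0, 0.003, -0.008, 0.003, 0], [0, 0.004, -0.008, 0.002, -0.5], [0, 0.001, -0.002, 0, 0]]
  ]
}}

```text
time: 6.15
eef_pos: [0.6355, 0.021, 0.2742]
orientation: [-1.238, 1.232, 1.244]
contact_force: [-22.7, -0.2, 22.7]
opening: 0.0004
```

Run:
```python
from w import *
cur()
im,d=save('scene','s5.png'); P=pts('scene',d)
q=(P-O)@B*1000
r=robot.trace('clamp_grip','scene'); r2=robot.trace('clamp_arm','scene')
for k in r[:1]: print('grip',k['conf'],np.percentile(q[k['mask']],[5,50,95],axis=0))
for k in r2[:1]: print('arm',k['conf'],np.percentile(q[k['mask']],[2,50,98],axis=0))
```

```text
t 6.15 at [0.6355 0.021  0.2742] bed [316.7  -6.  105.3] zhead 91.92 tilt [-0.029 -0.024] op 0.0004 F [-22.7  -0.2  22.7]
  target [0.6355 0.021  0.2742] tool shift mm [0. 0. 0.] twist None
grip 0.69 [[250.49932774  -1.73372731  50.21226046]
 [306.37436962   4.90214673  76.28630722]
 [348.68189744   8.60509322  91.41874314]]
arm 0.68 [[220.79890074  -7.1368934   49.83427908]
 [249.66375764   6.3621134   81.38524663]
 [349.09152528  11.4937603  127.06201035]]
```

Request:
{"name": "play_rows", "arguments": {
  "steps": [
    [[0, -0.01, 0.006, 0, 0], [0, -0.03, 0, 0, 0], [0, -0.03, 0, 0, 0], [0.3, -0.01, 0.045, 0, 0], [0.9, 0, 0.045, 0, 0]]
  ]
}}

```text
time: 6.8
eef_pos: [0.5413, 0.0148, 0.3624]
orientation: [-1.235, 1.233, 1.234]
contact_force: [-0.4, 0.8, 0.9]
opening: 0.0284
```

Run:
```python
from w import *
print(bw(65,0,37))
go(bw(65,0,37)+[0,0,.12],92.2)
st()
im,d=save('scene','s6.png'); P=pts('scene',d)
q=(P-O)@B*1000
r=robot.trace('clamp_grip','scene'); r2=robot.trace('clamp_arm','scene')
for k in r[:1]: print('grip',k['conf'],np.percentile(q[k['mask']],[5,50,95],axis=0))
for k in r2[:1]: print('arm',k['conf'],np.percentile(q[k['mask']],[2,50,98],axis=0))
```

```text
[0.447275   0.01971283 0.09363321]
t 6.8 at [0.5413 0.0148 0.3624] bed [276.1  -8.5 227.9] zhead 91.49 tilt [-0.024 -0.025] op 0.0284 F [-0.4  0.8  0.9]
  target [0.4473 0.0197 0.2136] tool shift mm [150.8  90.2  11. ] twist -0.71
t 6.8 p [0.5413 0.0148 0.3624] op 0.0284 F [-0.4  0.8  0.9]
[[-0.024 -0.999 -0.026]
 [-0.025 -0.025  0.999]
 [-0.999  0.025 -0.025]]
q [ 0.612  0.415 -0.98   1.626  0.369  1.325  1.165]
grip 0.85 [[252.09325803  -2.35005585  49.66573752]
 [309.3364921    4.98623025  80.90911659]
 [347.28353072   8.61032543  97.02972781]]
arm 0.21 [[ 211.49825149 -298.82276793 -170.44332918]
 [ 289.47435328 -212.00270985  -91.26609221]
 [ 330.20109713 -199.42631015  -14.0840249 ]]
```

View pics/s6.png

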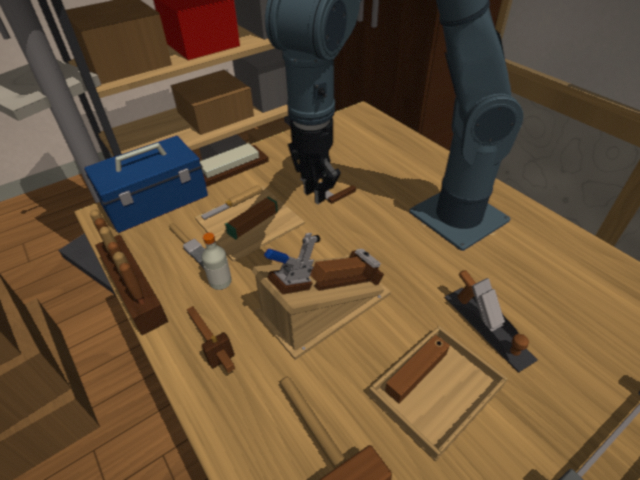

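Request:
{"name": "play_rows", "arguments": {
  "steps": [
    [[0.8, 0.01, 0.04, 0.005, 0], [0.8, 0.03, 0.03, 0.004, -0.5], [0.8, 0.04, 0.015, 0.002, 0], [0.8, 0.04, 0.005, 0, 0], [0.8, 0.03, 0, 0, 0]]
  ]
}}

```text
time: 7.45
eef_pos: [0.4513, 0.014, 0.2151]
orientation: [-1.247, 1.225, 1.219]
contact_force: [0.4, -0.3, 0.5]
opening: 0.0684
```

Run:
```python
from w import *
go(bw(65,0,37)+[0,0,.05],92.2); go(bw(65,0,37),92.2)
st()
im,d=save('scene','s7.png'); save('wrist','w7.png')
```

```text
t 7.45 at [0.4513 0.014  0.2151] bed [126.5  -5.9 141.8] zhead 91.47 tilt [-0.007 -0.031] op 0.0684 F [ 0.4 -0.3  0.5]
  target [0.4473 0.0197 0.1436] tool shift mm [71.2  3.3  8. ] twist -0.73
t 7.45 at [0.4513 0.014  0.2151] bed [126.5  -5.9 141.8] zhead 91.47 tilt [-0.007 -0.031] op 0.0684 F [ 0.4 -0.3  0.5]
  target [0.4473 0.0197 0.0936] tool shift mm [121.2   2.8   9.5] twist -0.73
t 7.45 p [0.4513 0.014  0.2151] op 0.0684 F [ 0.4 -0.3  0.5]
[[-0.007 -1.    -0.026]
 [-0.031 -0.025  0.999]
 [-1.     0.008 -0.03 ]]
q [ 0.641  0.405 -0.954  2.028  0.445  0.936  1.043]
```

View pics/w7.png

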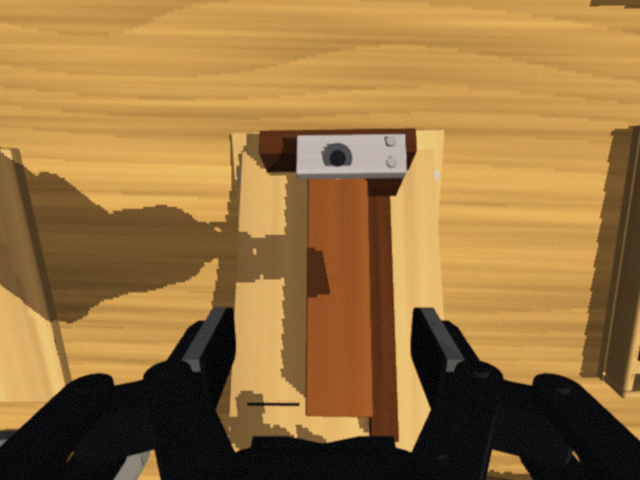

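View pics/s7.png

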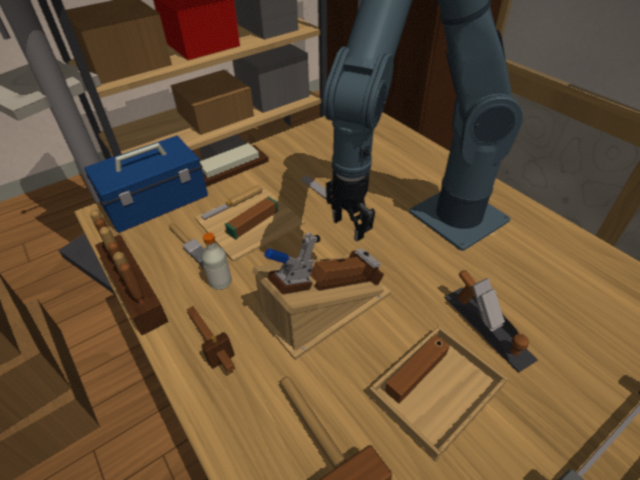

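Request:
{"name": "play_rows", "arguments": {
  "steps": [
    [[0.8, 0.03, 0.001, 0.004, -0.7], [0.8, 0.03, 0.001, 0.003, 0], [0.8, 0.03, 0.001, 0.002, 0], [0.8, 0.02, 0, 0, 0], [0.8, 0.008, 0, 0, 0]]
  ]
}}

```text
time: 8.05
eef_pos: [0.4581, 0.019, 0.1002]
orientation: [-1.256, 1.212, 1.217]
contact_force: [0.4, -1.0, 0.5]
opening: 0.0685
```

Run:
```python
from w import *
go(bw(65,0,35),92.2)
save('wrist','w8.png')
```

```text
t 8.05 at [0.4581 0.019  0.1002] bed [77.6 -1.1 37.6] zhead 91.85 tilt [ 0.004 -0.029] op 0.0685 F [ 0.4 -1.   0.5]
  target [0.4482 0.0197 0.0919] tool shift mm [8.2 9.8 1.3] twist -0.35
```

View pics/w8.png

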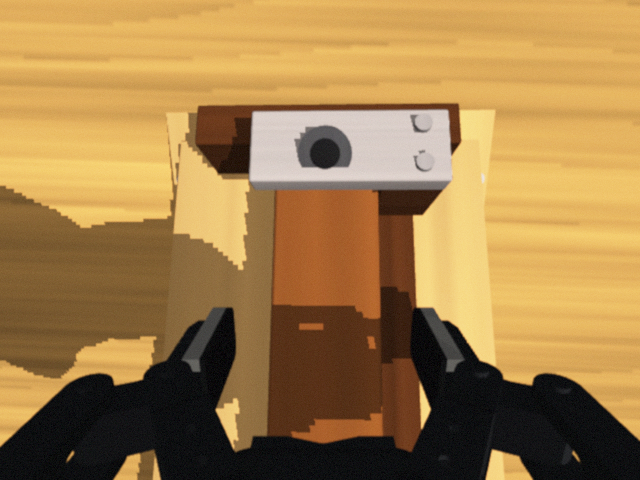

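Request:
{"name": "play_rows", "arguments": {
  "steps": [
    [[0.8, 0.008, 0.01, 0.001, -0.3], [0.3, 0, 0, 0, 0], [0.3, 0, 0, 0, 0], [0, 0, 0, 0, 0], [0, 0, 0, 0, 0]]
  ]
}}

```text
time: 8.6
eef_pos: [0.4512, 0.0194, 0.0957]
orientation: [-1.262, 1.205, 1.214]
contact_force: [0.6, -0.4, -2.5]
opening: 0.0389
```

Request:
{"name": "play_rows", "arguments": {
  "steps": [
    [[0, 0, 0, 0, 0], [0, 0, 0, 0, 0]]
  ]
}}

```text
time: 8.8
eef_pos: [0.4514, 0.0191, 0.096]
orientation: [-1.262, 1.205, 1.213]
contact_force: [-0.2, 1.0, -3.0]
opening: 0.0388
```

Run:
```python
from w import *
M=go(bw(65,0,35),92.2)
print('slide 36 up in tool',M.T@(B@[36,0,0]),' bedz 90',M.T@(B@[0,0,90]))
```

```text
t 8.8 at [0.4514 0.0191 0.096 ] bed [69.7 -0.7 37.1] zhead 92.03 tilt [ 0.012 -0.029] op 0.0388 F [-0.2  1.  -3. ]
  target [0.4482 0.0197 0.0919] tool shift mm [4.1 3.2 0.9] twist -0.17
slide 36 up in tool [-16.90335786 -31.78219227  -0.4107888 ]  bedz 90 [-79.41785597  42.27014634  -2.45741348]
```

Request:
{"name": "play_rows", "arguments": {
  "steps": [
    [[0, -0.0054, -0.01, 0, 0], [0, -0.0054, -0.01, 0, 0], [0, -0.0054, -0.01, 0, 0]]
  ]
}}

```text
time: 9.1
eef_pos: [0.4819, 0.0204, 0.1131]
orientation: [-1.262, 1.207, 1.215]
contact_force: [0.5, -0.2, -1.2]
opening: 0.0387
```

Run:
```python
from w import *
go(bw(103,0,38),92.2)
save('wrist','w9.png');save('scene','s9.png')
```

```text
t 9.1 at [0.4819 0.0204 0.1131] bed [104.7  -0.7  37.5] zhead 92.06 tilt [ 0.01 -0.03] op 0.0387 F [ 0.5 -0.2 -1.2]
  target [0.4801 0.021  0.1127] tool shift mm [0.4 1.7 0.7] twist -0.14
```

View pics/w9.png

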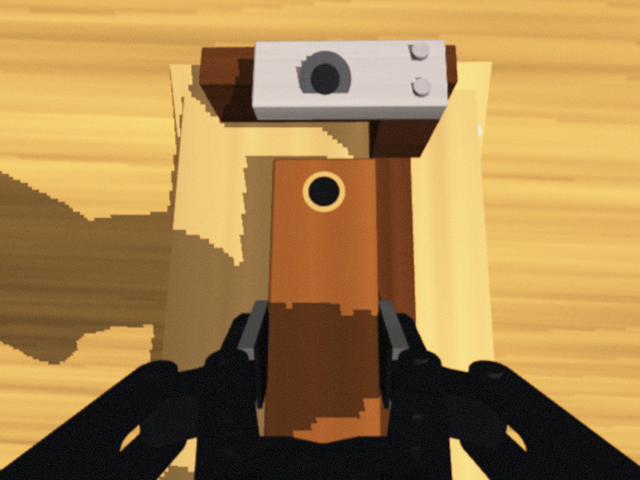

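View pics/s9.png

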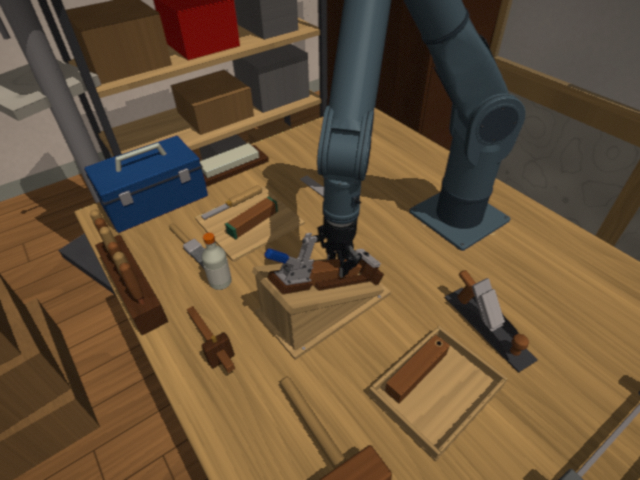

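Request:
{"name": "play_rows", "arguments": {
  "steps": [
    [[0, -0.02, 0.0107, 0, 0], [0, -0.02, 0.0107, 0, 0], [0, -0.02, 0.0107, 0, 0], [0, -0.022, 0.012, 0, 0], [0, -0.022, 0.02, 0, 0]]
  ]
}}

```text
time: 9.7
eef_pos: [0.4166, 0.0222, 0.2179]
orientation: [-1.258, 1.206, 1.217]
contact_force: [-0.6, -0.7, -1.4]
opening: 0.0389
```

Run:
```python
from w import *
M=go(bw(103,0,140),92.2)
save('wrist','w10.png');save('scene','s10.png')
# tray
a=np.radians(5.35); T=np.array([.4748,.3557,0]); tx=np.array([np.cos(a),np.sin(a),0]);ty=np.array([-np.sin(a),np.cos(a),0])
g=T+.032*ty-.015*tx; print('grip xy target',g)
go(g+[0,0,.2],95.35)
```

```text
t 9.7 at [0.4166 0.0222 0.2179] bed [ 97.8   3.6 160.7] zhead 92.01 tilt [ 0.008 -0.026] op 0.0389 F [-0.6 -0.7 -1.4]
  target [0.4313 0.0191 0.2022] tool shift mm [ 15.8 -14.4  -3.2] twist -0.19
grip xy target [0.45688168 0.38616201 0.        ]
t 9.8 at [0.4157 0.0219 0.2187] bed [ 97.3   3.4 161.9] zhead 92.03 tilt [ 0.009 -0.029] op 0.039 F [ 1.8  0.4 -1.3]
  target [0.4569 0.3862 0.2   ] tool shift mm [  8.6 -54.1 363. ] twist -3.32
```

View pics/s10.png

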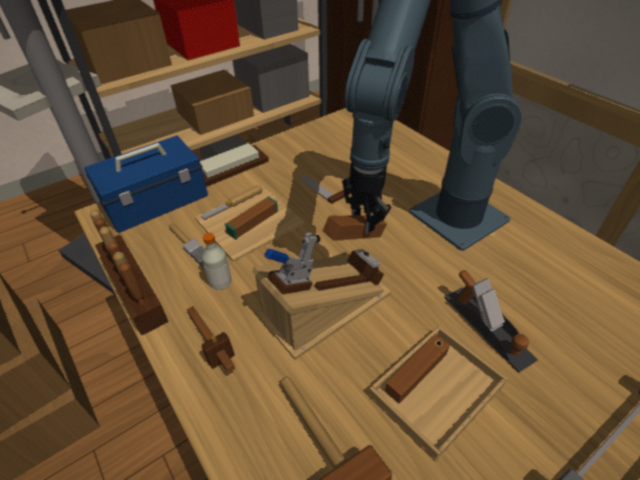

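Request:
{"name": "play_rows", "arguments": {
  "steps": [
    [[0, 0, -0.005, 0.045, 0], [0, 0, -0.005, 0.045, -1], [0, 0, -0.005, 0.045, -1], [0, 0, -0.006, 0.045, -1], [0, 0, -0.006, 0.045, 0]]
  ]
}}

```text
time: 10.3
eef_pos: [0.4351, 0.2444, 0.2085]
orientation: [-1.291, 1.198, 1.235]
contact_force: [1.2, -1.3, -2.3]
opening: 0.039
```

Request:
{"name": "play_rows", "arguments": {
  "steps": [
    [[0, 0, -0.006, 0.045, 0], [0, 0.0, -0.006, 0.04, 0], [0, 0, -0.005, 0.02, 0], [0, 0, 0, 0, 0]]
  ]
}}

```text
time: 10.7
eef_pos: [0.4431, 0.3623, 0.2003]
orientation: [-1.292, 1.195, 1.244]
contact_force: [0.1, 0.3, -2.9]
opening: 0.0389
```

```bash
cat >> w.py <<'E'
a=np.radians(5.35); T=np.array([.4748,.3557,0]); tx=np.array([np.cos(a),np.sin(a),0]);ty=np.array([-np.sin(a),np.cos(a),0])
g=T+.032*ty-.015*tx
E
python3 - <<'E'
from w import *
go(g+[0,0,.1],95.35); st()
save('wrist','w11.png');save('scene','s11.png')
E
```

```text
t 10.7 at [0.4431 0.3623 0.2003] bed [124.  342.5 126.3] zhead 94.26 tilt [ 0.006 -0.034] op 0.0389 F [ 0.1  0.3 -2.9]
  target [0.4569 0.3862 0.1   ] tool shift mm [ 99.5 -15.2  26.2] twist -1.09
t 10.7 p [0.4431 0.3623 0.2003] op 0.0389 F [ 0.1  0.3 -2.9]
[[ 0.006 -0.997 -0.074]
 [-0.034 -0.074  0.997]
 [-0.999 -0.003 -0.035]]
q [-0.142  0.643 -0.898  1.74   0.592  1.075  0.392]
```

View pics/s11.png

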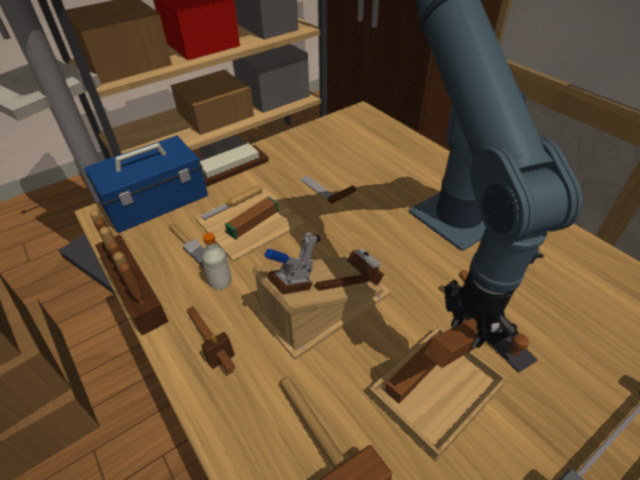

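View pics/w11.png

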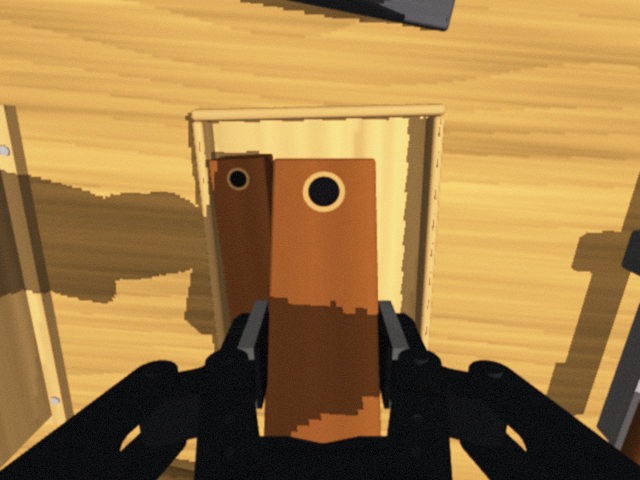

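Request:
{"name": "play_rows", "arguments": {
  "steps": [
    [[0, 0.01, -0.008, 0.016, -1], [0, 0.02, -0.008, 0.012, 0], [0, 0.03, 0, 0.002, 0], [0, 0.03, 0, 0, 0], [0, 0.015, 0, 0, 0]]
  ]
}}

```text
time: 11.3
eef_pos: [0.4631, 0.3784, 0.0913]
orientation: [-1.305, 1.195, 1.241]
contact_force: [-0.5, -0.4, -1.8]
opening: 0.0386
```

Run:
```python
from w import *
go(g+[0,0,.08],95.35)
save('scene','s12.png')
```

```text
t 11.3 at [0.4631 0.3784 0.0913] bed [ 89.8 357.8  20.7] zhead 94.6 tilt [ 0.011 -0.043] op 0.0386 F [-0.5 -0.4 -1.8]
  target [0.4569 0.3862 0.08  ] tool shift mm [10.9  5.6  8.7] twist -0.75
```

View pics/s12.png

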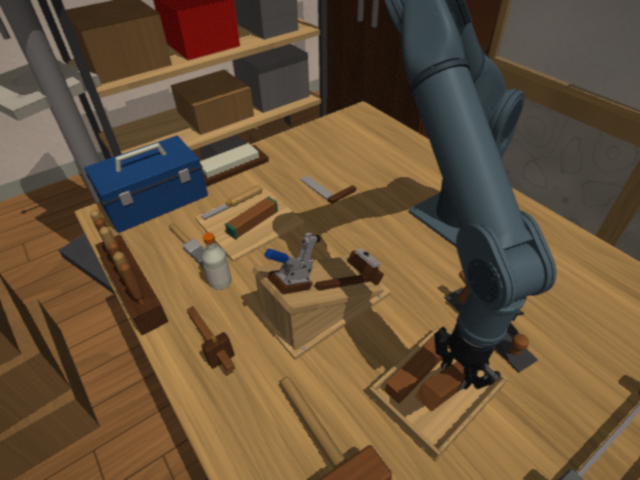

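Request:
{"name": "play_rows", "arguments": {
  "steps": [
    [[0, 0.008, 0.005, 0.008, -0.7], [0, 0.006, 0, 0, 0], [0, 0.006, 0, 0, 0]]
  ]
}}

```text
time: 11.65
eef_pos: [0.4596, 0.3842, 0.0712]
orientation: [-1.314, 1.188, 1.246]
contact_force: [7.6, -6.9, 23.8]
opening: 0.0388
```

Run:
```python
from w import *
go(g+[0,0,.05],95.35);st()
im,d=save('top','t12.png')
```

```text
t 11.65 at [0.4596 0.3842 0.0712] bed [ 77.3 363.7   4.7] zhead 95.2 tilt [ 0.014 -0.043] op 0.0388 F [ 7.6 -6.9 23.8]
  target [0.4569 0.3862 0.05  ] tool shift mm [21.   2.7  3.1] twist -0.15
t 11.65 p [0.4596 0.3842 0.0712] op 0.0388 F [ 7.6 -6.9 23.8]
[[ 0.014 -0.996 -0.091]
 [-0.043 -0.091  0.995]
 [-0.999 -0.01  -0.044]]
q [-0.263  0.841 -0.766  1.734  0.764  0.917  0.287]
```

View pics/t12.png

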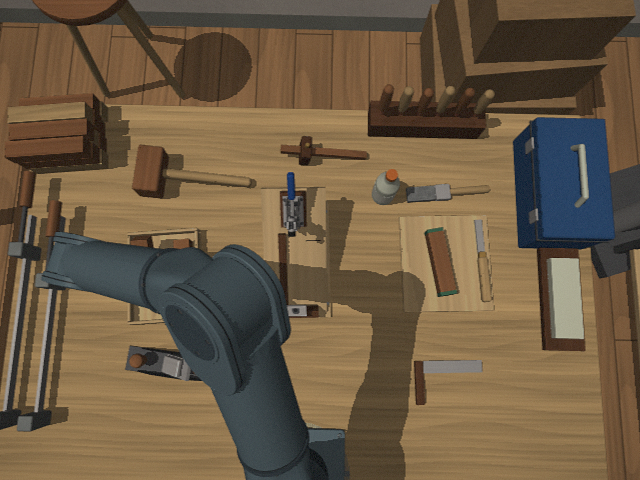

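Request:
{"name": "play_rows", "arguments": {
  "steps": [
    [[0, -0.01, 0, 0, 0], [0, 0, 0.012, 0.001, 0], [0, 0, 0.013, 0.001, 0], [0, 0.006, 0, 0, 0]]
  ]
}}

```text
time: 12.1
eef_pos: [0.4333, 0.3863, 0.078]
orientation: [-1.312, 1.183, 1.245]
contact_force: [-0.1, 0.3, -2.0]
opening: 0.0387
```

Run:
```python
from w import *
go(g+[-.022,-.002,.05],95.35)
```

```text
t 12.1 at [0.4333 0.3863 0.078 ] bed [ 57.6 366.8  23.2] zhead 95.18 tilt [ 0.017 -0.039] op 0.0387 F [-0.1  0.3 -2. ]
  target [0.4349 0.3842 0.05  ] tool shift mm [28.1 -1.  -1.1] twist -0.17
```

Request:
{"name": "play_rows", "arguments": {
  "steps": [
    [[0, 0.006, -0.004, -0.001, 0], [0, 0.005, -0.006, -0.001, 0], [0, 0.005, -0.006, 0, 0], [0, 0.005, -0.006, 0, 0]]
  ]
}}

```text
time: 12.5
eef_pos: [0.4536, 0.3876, 0.0571]
orientation: [-1.312, 1.181, 1.251]
contact_force: [-3.0, -1.0, 6.9]
opening: 0.0387
```

Run:
```python
from w import *
go(g+[0,0,.045],95.35)
save('wrist','w13.png'); save('scene','s13.png')
```

```text
t 12.5 at [0.4536 0.3876 0.0571] bed [ 65.5 367.4  -4.8] zhead 95.39 tilt [ 0.015 -0.037] op 0.0387 F [-3.  -1.   6.9]
  target [0.4569 0.3862 0.045 ] tool shift mm [12.2 -3.  -1.3] twist 0.04
```

View pics/s13.png

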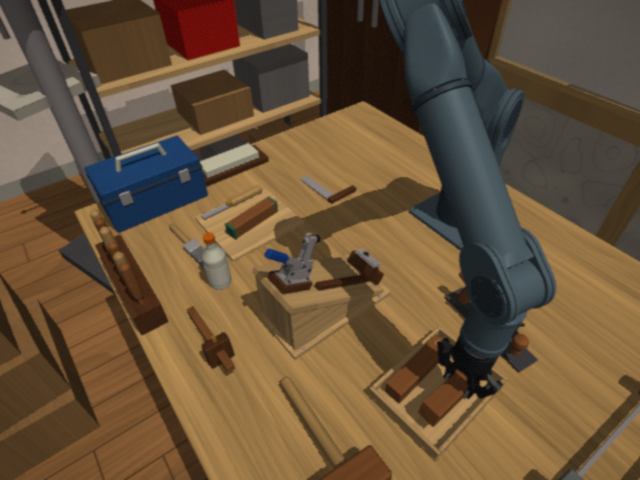

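View pics/w13.png

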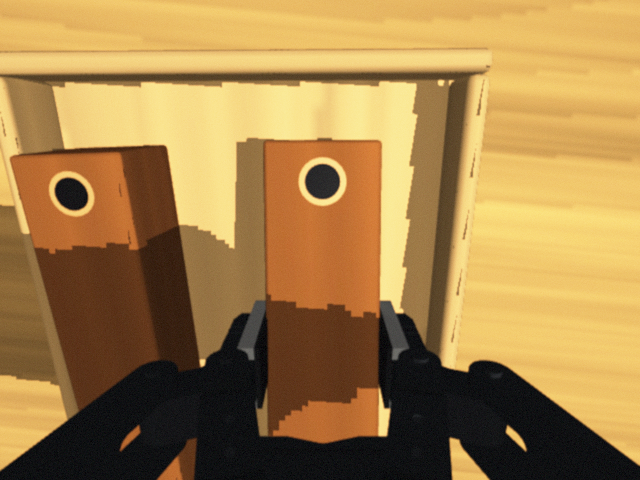

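Request:
{"name": "play_rows", "arguments": {
  "steps": [
    [[0, 0.005, -0.005, 0, 0], [0, 0.005, -0.004, 0, 0], [0, 0.003, -0.001, 0, 0], [0, 0.001, 0, 0, 0]]
  ]
}}

```text
time: 13.0
eef_pos: [0.4645, 0.389, 0.0436]
orientation: [-1.311, 1.181, 1.251]
contact_force: [-1.7, -1.4, 7.5]
opening: 0.0393
```

Run:
```python
from w import *
go(g+[0,0,.045],95.35)
im,d=save('scene','s14.png'); P=pts('scene',d)
for k in robot.trace('leg','scene')[:3]:
    q=P[k['mask']]; print(k['conf'],k['xy'],np.percentile(q,[5,50,95],axis=0))
```

```text
t 13.0 at [0.4645 0.389  0.0436] bed [ 68.6 368.3 -22. ] zhead 95.34 tilt [ 0.014 -0.036] op 0.0393 F [-1.7 -1.4  7.5]
  target [0.4569 0.3862 0.045 ] tool shift mm [-1.5  7.9 -2.1] twist -0.01
0.47 [425.8, 402.4] [[0.36591867 0.27002218 0.00512134]
 [0.52380745 0.36650413 0.0105791 ]
 [0.59376168 0.4489891  0.03777047]]
```

View pics/s14.png

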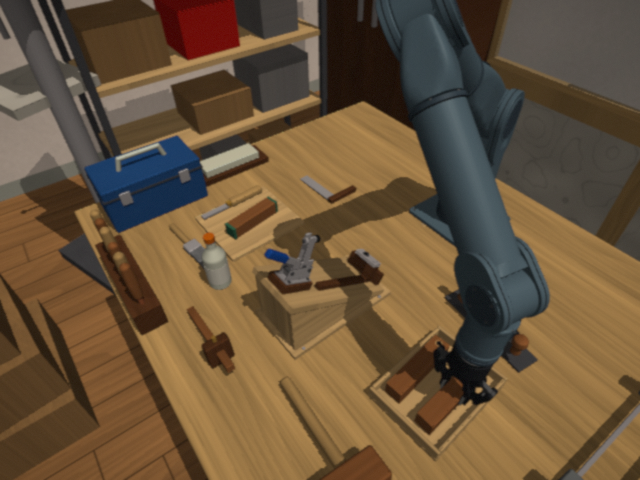

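Run:
```python
from h import *
d=np.load('pics/s14.npy'); P=pts('scene',d)
for uv in [(440,390),(445,400),(440,405),(435,410),(430,412),(450,395),(455,392)]: print(uv,np.round(P[uv[1],uv[0]],4))
```

```text
(440, 390) [0.4922 0.3742 0.0513]
(445, 400) [0.5    0.3949 0.0515]
(440, 405) [0.5143 0.3956 0.0486]
(435, 410) [0.5312 0.3975 0.0514]
(430, 412) [0.5414 0.3942 0.05  ]
(450, 395) [0.4836 0.3934 0.0507]
(455, 392) [0.4695 0.3945 0.0486]
```

Request:
{"name": "play_rows", "arguments": {
  "steps": [
    [[0.6, 0, 0, 0, 0], [0.62, 0, 0, 0, 0], [0.62, -0.01, 0, 0, 0], [0.62, -0.03, 0, 0, 0], [0.62, -0.04, 0, 0, 0]]
  ]
}}

```text
time: 13.6
eef_pos: [0.4625, 0.3879, 0.1207]
orientation: [-1.314, 1.191, 1.251]
contact_force: [0.5, 0.9, -0.1]
opening: 0.0532
```

Request:
{"name": "play_rows", "arguments": {
  "steps": [
    [[0.7, -0.04, 0, 0, 0], [0.7, -0.04, 0, 0, 0], [0.7, -0.04, 0, 0, 0], [0.7, -0.02, 0, 0, 0]]
  ]
}}

```text
time: 14.0
eef_pos: [0.4609, 0.3948, 0.2706]
orientation: [-1.315, 1.186, 1.251]
contact_force: [0.4, 0.8, 0.2]
opening: 0.0599
```

Run:
```python
from w import *
cur(); st()
im,d=save('scene','s15.png'); P=pts('scene',d)
for k in robot.trace('leg','scene')[:3]:
    q=P[k['mask']]; t=q[q[:,2]>.042]; print(k['conf'],k['xy'],np.percentile(q,[5,50,95],axis=0)); 
    if len(t)>50: c=cv2.minAreaRect((t[:,:2]*1000).astype(np.float32)); print(c, np.array([tx,ty])@(np.array([*c[0],0])/1000-T))
save('wrist','w15.png')
```

```text
t 14.0 at [0.4609 0.3948 0.2706] bed [174.4 374.3 178.9] zhead 95.42 tilt [ 0.012 -0.041] op 0.0599 F [0.4 0.8 0.2]
  target [0.4609 0.3948 0.2706] tool shift mm [0. 0. 0.] twist None
t 14.0 p [0.4609 0.3948 0.2706] op 0.0599 F [0.4 0.8 0.2]
[[ 0.012 -0.995 -0.094]
 [-0.041 -0.095  0.995]
 [-0.999 -0.008 -0.042]]
q [-0.181  0.622 -0.924  1.581  0.549  1.238  0.45 ]
0.86 [444.4, 397.3] [[0.40586281 0.37091679 0.02129383]
 [0.49278617 0.39329698 0.04787999]
 [0.56283771 0.41362216 0.05081582]]
((670.0228271484375, 454.91693115234375), (574.8236694335938, 75.48424530029297), 18.82655906677246) [0.20362332 0.08058224]
0.36 [436.8, 394.5] [[0.36247248 0.27386853 0.00544639]
 [0.48888337 0.36284476 0.01013084]
 [0.59280215 0.44762705 0.03759519]]
((670.9791259765625, 412.6845703125), (600.2578735351562, 156.09547424316406), 18.821950912475586) [0.20063772 0.03844469]
```

View pics/w15.png

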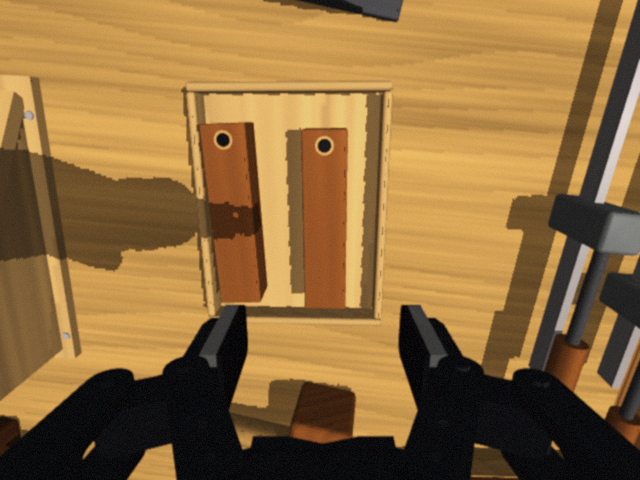

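```bash
cat >> w.py <<'E'
yb=np.radians(10.5); gb=np.array([.525,-.343,0])-.018*np.array([np.cos(yb),np.sin(yb),0])
E
python3 - <<'E'
from w import *
print(gb)
go(gb+[0,0,.2],100.5)
E
```

```text
[ 0.50730141 -0.34628024  0.        ]
t 14.15 at [0.4609 0.3942 0.2682] bed [173.3 373.6 176.8] zhead 95.4 tilt [ 0.011 -0.043] op 0.0597 F [ 0.  -0.6 -1.1]
  target [ 0.5073 -0.3463  0.2   ] tool shift mm [ 100.3   24.2 -737.8] twist -5.1
```

Request:
{"name": "play_rows", "arguments": {
  "steps": [
    [[0.75, -0.01, 0.02, -0.04, 0], [0.75, 0, 0.006, -0.049, 0], [0.75, 0, 0.004, -0.049, 0], [0.75, 0, -0.002, -0.049, 0], [0.75, 0, -0.004, -0.049, 0]]
  ]
}}

```text
time: 14.65
eef_pos: [0.4534, 0.1565, 0.2825]
orientation: [-1.32, 1.188, 1.269]
contact_force: [0.9, 0.5, 0.4]
opening: 0.0638
```

Request:
{"name": "play_rows", "arguments": {
  "steps": [
    [[0.75, 0, -0.004, -0.049, 0], [0.75, 0, -0.004, -0.049, 0], [0.75, 0, -0.004, -0.049, 0], [0.75, 0, -0.004, -0.049, 0], [0.75, 0, -0.004, -0.049, 0]]
  ]
}}

```text
time: 15.15
eef_pos: [0.4943, -0.09, 0.2887]
orientation: [-1.317, 1.197, 1.274]
contact_force: [0.4, -0.1, 0.9]
opening: 0.0639
```

Run:
```python
from w import *
go(gb+[0,0,.2],100.5);st()
```

```text
t 15.15 at [ 0.4943 -0.09    0.2887] bed [ 196.1 -111.4  187.6] zhead 96.17 tilt [-0.007 -0.045] op 0.0639 F [ 0.4 -0.1  0.9]
  target [ 0.5073 -0.3463  0.2   ] tool shift mm [ 100.1   13.5 -252. ] twist -4.33
t 15.15 p [ 0.4943 -0.09    0.2887] op 0.0639 F [ 0.4 -0.1  0.9]
[[-0.007 -0.994 -0.107]
 [-0.045 -0.107  0.993]
 [-0.999  0.012 -0.044]]
q [ 0.836  0.39  -0.965  1.838  0.405  1.12   1.397]
```

Request:
{"name": "play_rows", "arguments": {
  "steps": [
    [[0.75, 0.01, 0.002, -0.048, -2], [0.75, 0.015, 0.002, -0.046, -2.2], [0.75, 0.015, 0, -0.047, 0], [0.75, 0.015, -0.002, -0.047, 0], [0.75, 0.015, -0.002, -0.045, 0]]
  ]
}}

```text
time: 15.65
eef_pos: [0.5262, -0.3287, 0.2249]
orientation: [-1.368, 1.164, 1.334]
contact_force: [0.5, 0.1, 1.0]
opening: 0.0637
```

Run:
```python
from w import *
go(gb+[0,0,.12],100.5);st()
im,d=save('wrist','w16.png')
P=pts('wrist',d)
for k in robot.trace('blank','wrist')[:2]:
    q=P[k['mask']]; t=q[abs(q[:,2]-.051)<.005]; print(k['conf'],k['xy'],len(t))
    if len(t)>50: print(cv2.minAreaRect((t[:,:2]*1000).astype(np.float32)),np.median(t[:,2]))
```

```text
t 15.65 at [ 0.5262 -0.3287  0.2249] bed [ 185.3 -351.2  120.8] zhead 100.42 tilt [-0.013 -0.046] op 0.0637 F [0.5 0.1 1. ]
  target [ 0.5073 -0.3463  0.12  ] tool shift mm [105.8  19.5  -9.4] twist -0.08
t 15.65 p [ 0.5262 -0.3287  0.2249] op 0.0637 F [0.5 0.1 1. ]
[[-0.013 -0.983 -0.181]
 [-0.046 -0.18   0.983]
 [-0.999  0.021 -0.043]]
q [ 1.024  0.647 -0.827  1.619  0.571  1.119  1.79 ]
0.77 [314.9, 213.3] 10682
((521.9287109375, -354.2143249511719), (170.64707946777344, 40.29648208618164), 10.42552661895752) 0.047837672038922
```

View pics/w16.png

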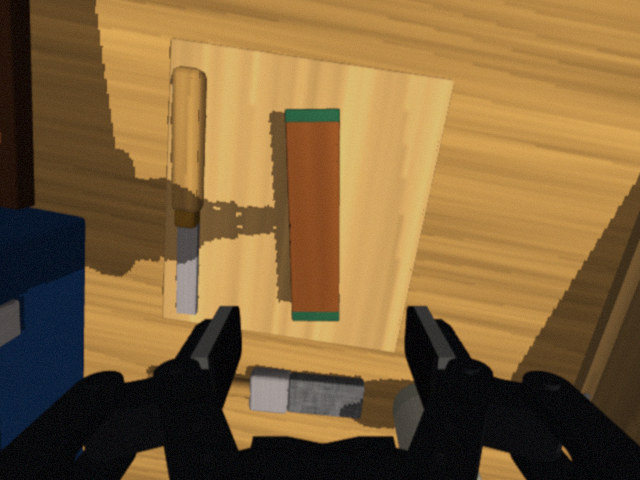

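```bash
cat > b.py <<'E'
from w import *
c=robot.calibration('wrist'); s=robot.read_state()
im,d=robot.get_image('wrist')
P=pts('wrist',d,c)
for k in robot.trace('blank','wrist')[:1]:
    q=P[k['mask']]; t=q[abs(q[:,2]-.051)<.006]; print(k['conf'],k['xy'],len(t))
    if len(t)>50: print(cv2.minAreaRect((t[:,:2]*1000).astype(np.float32)),np.median(t[:,2]))
go(gb+[0,0,.12],100.5)
E
python3 b.py
```

```text
0.91 [321.4, 219.0] 10865
((524.3383178710938, -344.23272705078125), (170.23129272460938, 40.17684555053711), 10.877045631408691) 0.051287152853468354
t 15.85 at [ 0.5259 -0.3271  0.2247] bed [ 185.1 -349.5  120.8] zhead 100.32 tilt [-0.013 -0.044] op 0.064 F [-0.2  0.8  0.2]
  target [ 0.5073 -0.3463  0.12  ] tool shift mm [105.7  19.5 -11.3] twist -0.18
```

Request:
{"name": "play_rows", "arguments": {
  "steps": [
    [[0.75, 0.03, 0.01, -0.006, 0], [0.75, 0.04, 0.009, -0.005, 0], [0.75, 0.035, 0.003, -0.002, 0], [0.75, 0.025, 0, 0, 0], [0.75, 0.015, 0, 0, 0]]
  ]
}}

```text
time: 16.35
eef_pos: [0.5081, -0.3411, 0.0806]
orientation: [-1.377, 1.151, 1.338]
contact_force: [0.4, -0.6, 0.3]
opening: 0.064
```

Run:
```python
from w import *
go(gb+[0,-.001,.049],100.7)
save('wrist','w17.png')
```

```text
t 16.35 at [ 0.5081 -0.3411  0.0806] bed [  99.9 -362.9    3. ] zhead 101.05 tilt [-0.006 -0.043] op 0.064 F [ 0.4 -0.6  0.3]
  target [ 0.5073 -0.3473  0.049 ] tool shift mm [31.8  1.5 -4.6] twist 0.35
```

View pics/w17.png

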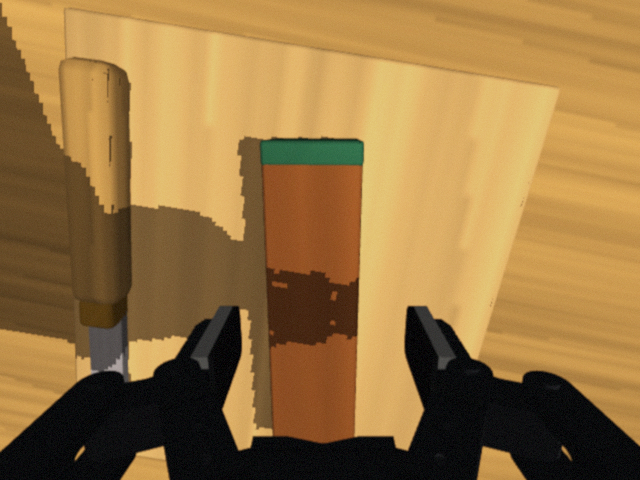

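Request:
{"name": "play_rows", "arguments": {
  "steps": [
    [[0.75, 0.016, 0.001, -0.003, 0], [0.75, 0.014, 0, -0.002, 0], [0.75, 0.003, 0, 0, 0], [0.3, 0, 0, 0, 0], [0, 0, 0, 0, 0]]
  ]
}}

```text
time: 16.9
eef_pos: [0.5097, -0.3462, 0.0469]
orientation: [-1.38, 1.148, 1.338]
contact_force: [-0.1, 0.1, -0.1]
opening: 0.0387
```

Request:
{"name": "play_rows", "arguments": {
  "steps": [
    [[0, 0, 0, 0, 0], [0, 0, 0, 0, 0], [0, 0, 0, 0, 0]]
  ]
}}

```text
time: 17.2
eef_pos: [0.5104, -0.3466, 0.0483]
orientation: [-1.382, 1.148, 1.336]
contact_force: [0.1, -0.6, -0.8]
opening: 0.0392
```

Run:
```python
from w import *
go(gb+[0,-.001,.049],100.7)
```

```text
t 17.2 at [ 0.5104 -0.3466  0.0483] bed [  86.2 -368.4  -26.3] zhead 101.2 tilt [-0.002 -0.044] op 0.0392 F [ 0.1 -0.6 -0.8]
  target [ 0.5073 -0.3473  0.049 ] tool shift mm [-0.7  3.2 -0.1] twist 0.5
```

Request:
{"name": "play_rows", "arguments": {
  "steps": [
    [[0, -0.02, 0, 0, 0], [0, -0.04, 0, 0, 0], [0, -0.045, 0, 0, 3], [0, -0.045, 0, 0, 3], [0, -0.03, 0, 0, 3]]
  ]
}}

```text
time: 17.7
eef_pos: [0.5084, -0.3363, 0.2347]
orientation: [-1.259, 1.228, 1.224]
contact_force: [0.8, -0.5, -1.2]
opening: 0.0389
```

Run:
```python
from w import *
go(bw(140,-55,120),92.2)
save('wrist','w18.png')
```

```text
t 17.7 at [ 0.5084 -0.3363  0.2347] bed [ 174.2 -358.1  138.1] zhead 92.05 tilt [-0.009 -0.038] op 0.0389 F [ 0.8 -0.5 -1.2]
  target [ 0.4754 -0.0342  0.2024] tool shift mm [ 20.9  21.9 304. ] twist -0.15
```

View pics/w18.png

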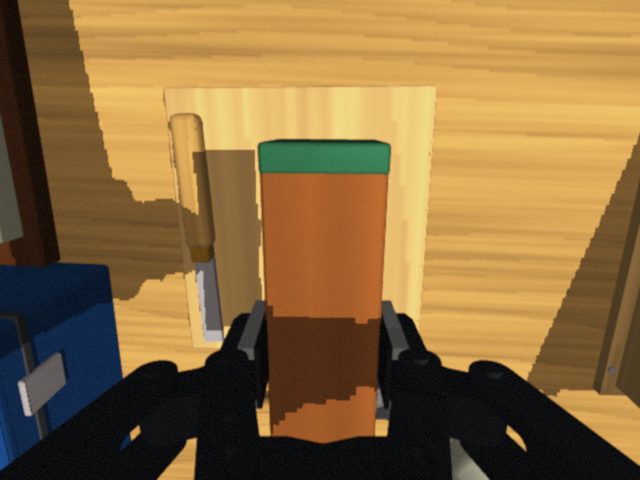

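Request:
{"name": "play_rows", "arguments": {
  "steps": [
    [[0, 0, 0.003, 0.045, 0], [0, 0, 0.004, 0.047, 0], [0, 0, 0.004, 0.047, 0], [0, 0, 0.004, 0.047, 0], [0, 0, 0.004, 0.045, 0]]
  ]
}}

```text
time: 18.25
eef_pos: [0.4863, -0.1067, 0.2374]
orientation: [-1.267, 1.232, 1.194]
contact_force: [1.0, -0.1, -1.1]
opening: 0.0391
```

Run:
```python
from w import *
go(bw(140,-55,110),92.2)
```

```text
t 18.25 at [ 0.4863 -0.1067  0.2374] bed [ 163.9 -127.9  146.8] zhead 91.19 tilt [ 0.008 -0.052] op 0.0391 F [ 1.  -0.1 -1.1]
  target [ 0.4802 -0.0341  0.1937] tool shift mm [39.9  4.9 75. ] twist -1.01
```

Request:
{"name": "play_rows", "arguments": {
  "steps": [
    [[0, 0.004, 0.001, 0.032, -1], [0, 0.01, 0.001, 0.028, 0], [0, 0.012, 0.001, 0.012, 0], [0, 0.01, 0, 0, 0]]
  ]
}}

```text
time: 18.65
eef_pos: [0.4805, -0.0249, 0.2024]
orientation: [-1.296, 1.211, 1.212]
contact_force: [-0.3, -0.2, -1.7]
opening: 0.0389
```

Run:
```python
from w import *
M=go(bw(140,-55,85),92.2); st()
print('step (-37,0,-43):',M.T@(B@[-37,0,-43]))
save('scene','s18.png')
```

```text
t 18.65 at [ 0.4805 -0.0249  0.2024] bed [144.8 -45.9 117.4] zhead 93.12 tilt [ 0.017 -0.053] op 0.0389 F [-0.3 -0.2 -1.7]
  target [ 0.4922 -0.0336  0.1717] tool shift mm [ 31.3 -10.7  -7.6] twist 0.92
t 18.65 p [ 0.4805 -0.0249  0.2024] op 0.0389 F [-0.3 -0.2 -1.7]
[[ 0.017 -0.998 -0.054]
 [-0.053 -0.055  0.997]
 [-0.998 -0.014 -0.054]]
q [ 0.654  0.454 -0.904  1.992  0.521  0.919  1.096]
step (-37,0,-43): [55.21500882 12.61887647  3.17281536]
```

View pics/s18.png

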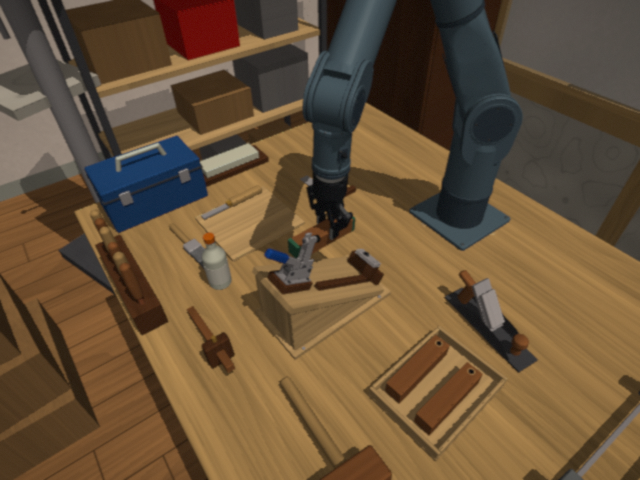

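Request:
{"name": "play_rows", "arguments": {
  "steps": [
    [[0, 0.003, -0.002, -0.009, 0.9], [0, 0.012, -0.005, -0.001, 0], [0, 0.012, -0.004, 0, 0]]
  ]
}}

```text
time: 19.0
eef_pos: [0.4938, -0.0416, 0.175]
orientation: [-1.282, 1.223, 1.193]
contact_force: [0.3, -0.7, -1.1]
opening: 0.0389
```

Run:
```python
from w import *
M=go(bw(140,-55,82),92.2)
```

```text
t 19.0 at [ 0.4938 -0.0416  0.175 ] bed [142.7 -63.1  87.3] zhead 91.8 tilt [ 0.017 -0.056] op 0.0389 F [ 0.3 -0.7 -1.1]
  target [ 0.4936 -0.0335  0.1691] tool shift mm [ 5.5 -0.   8.4] twist -0.4
```

Request:
{"name": "play_rows", "arguments": {
  "steps": [
    [[0, 0.006, 0, 0.008, -0.4], [0, 0.007, 0.001, 0, 0], [0, 0.007, 0.0015, 0, 0], [0, 0.007, 0.0015, 0, 0]]
  ]
}}

```text
time: 19.4
eef_pos: [0.4898, -0.0351, 0.1446]
orientation: [-1.285, 1.221, 1.2]
contact_force: [-3.7, -1.8, 6.0]
opening: 0.039
```

Run:
```python
from w import *
M=go(bw(103,-55,37),92.2)
save('scene','s19.png')
```

```text
t 19.4 at [ 0.4898 -0.0351  0.1446] bed [124.9 -56.4  62.4] zhead 92.16 tilt [ 0.015 -0.055] op 0.039 F [-3.7 -1.8  6. ]
  target [ 0.4827 -0.034   0.1119] tool shift mm [32.5  7.5  3.2] twist -0.04
```

View pics/s19.png

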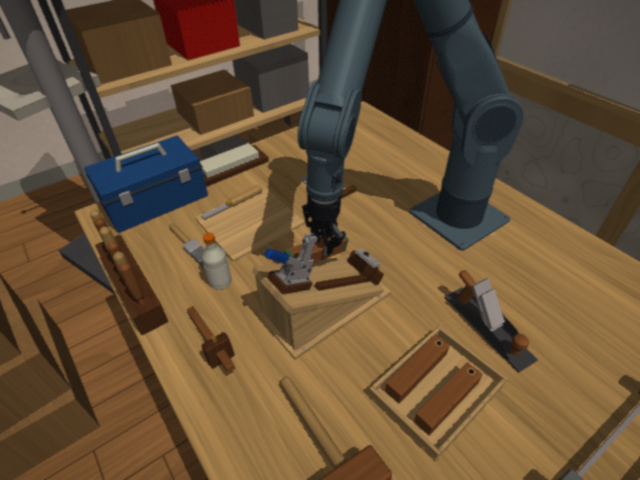

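Request:
{"name": "play_rows", "arguments": {
  "steps": [
    [[0, 0.0065, 0.0015, 0, 0], [0, 0.0065, 0.0015, 0, 0], [0, 0.0065, 0.0015, 0, 0], [0, 0.0065, 0.0015, 0, 0]]
  ]
}}

```text
time: 19.85
eef_pos: [0.4869, -0.0362, 0.1186]
orientation: [-1.289, 1.215, 1.196]
contact_force: [-0.0, -0.2, 5.6]
opening: 0.039
```

Run:
```python
from w import *
M=go(bw(103,-55,37),92.2)
im,d=save('wrist','w20.png')
```

```text
t 19.85 at [ 0.4869 -0.0362  0.1186] bed [109.9 -57.4  41. ] zhead 92.21 tilt [ 0.022 -0.055] op 0.039 F [-0.  -0.2  5.6]
  target [ 0.4827 -0.034   0.1119] tool shift mm [6.5 4.3 2.7] twist 0.01
```

View pics/w20.png

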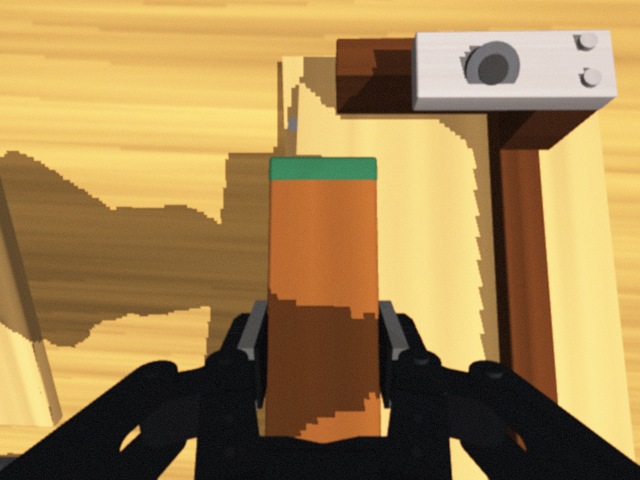

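Almost flat; the last few mm.

Request:
{"name": "play_rows", "arguments": {
  "steps": [
    [[0, 0.005, 0.002, 0, 0], [0, 0.003, 0.001, 0, 0], [0, 0.003, 0.001, 0, 0]]
  ]
}}

```text
time: 20.2
eef_pos: [0.4856, -0.0364, 0.1123]
orientation: [-1.295, 1.215, 1.19]
contact_force: [-14.7, -1.9, 53.4]
opening: 0.0387
```

```bash
cat > tiltb.py <<'E'
from w import *
go(bw(103,-55,37),92.2)
c=robot.calibration('wrist')
im,d=robot.get_image('wrist'); P=pts('wrist',d,c)
r=robot.trace('blank','wrist')
if r:
  k=r[0]; m=cv2.erode(k['mask'].astype(np.uint8),np.ones((5,5)))>0; m&=d>0
  q=(P[m]-O)@B*1000; v,u=np.where(m)
  A=np.c_[q[:,:2],np.ones(len(q))]
  for it in range(4):
    x,*_=np.linalg.lstsq(A,q[:,2],rcond=None); e=abs(A@x-q[:,2]); g_=e<2.5; A=A[g_];q=q[g_]
  print('conf',k['conf'],'n',len(q),'slope x,y',x[:2],'z at centre',np.median(q[:,2]),'ranges',np.percentile(q,[1,99],axis=0))
E
python3 tiltb.py
```

```text
t 20.2 at [ 0.4856 -0.0364  0.1123] bed [105.6 -57.5  36. ] zhead 92.23 tilt [ 0.027 -0.06 ] op 0.0387 F [-14.7  -1.9  53.4]
  target [ 0.4827 -0.034   0.1119] tool shift mm [0.2 2.8 2.5] twist 0.03
conf 0.83 n 29014 slope x,y [ 0.00035291 -0.04022835] z at centre 40.61893960283425 ranges [[ 40.00336235 -76.41496655  38.8554679 ]
 [135.19287923 -38.56280991  42.388456  ]]
```

Request:
{"name": "play_rows", "arguments": {
  "steps": [
    [[0, -0.012, 0.005, 0, 0], [0, -0.001, -0.001, 0.018, 0], [0, 0, -0.001, 0.018, 0], [0, 0, -0.001, 0.014, 0], [0, 0, 0, 0, 0]]
  ]
}}

```text
time: 20.8
eef_pos: [0.4784, 0.0134, 0.1217]
orientation: [-1.292, 1.224, 1.19]
contact_force: [-1.3, 0.1, -1.5]
opening: 0.0385
```

```bash
python3 tiltb.py
python3 - <<'E'
from w import *
M=go(bw(104,-1,37),92.2)
im,d=save('wrist','w21.png'); save('scene','s21.png')
E
```

```text
t 20.8 at [0.4784 0.0134 0.1217] bed [105.5  -7.5  46.8] zhead 92.05 tilt [ 0.021 -0.063] op 0.0385 F [-1.3  0.1 -1.5]
  target [ 0.4827 -0.034   0.1119] tool shift mm [ 12.9  -2.4 -46.7] twist -0.15
conf 0.59 n 28875 slope x,y [-0.01295869 -0.04924192] z at centre 51.49273619765105 ranges [[ 39.82063022 -26.28538038  49.38168254]
 [135.1669477   11.35890231  53.58300702]]
t 20.9 at [0.4783 0.0111 0.1215] bed [105.3  -9.8  46.8] zhead 91.92 tilt [ 0.02  -0.065] op 0.0388 F [ 0.1  0.3 -1.6]
  target [0.4815 0.02   0.1123] tool shift mm [ 8.7 -3.3  9.4] twist -0.28
```

View pics/w21.png

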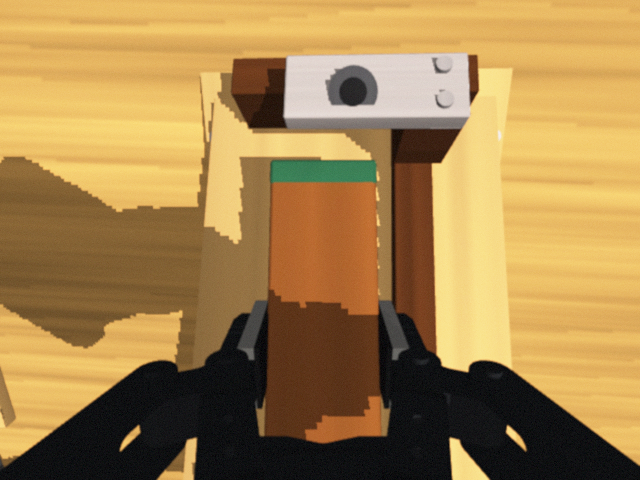

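View pics/s21.png

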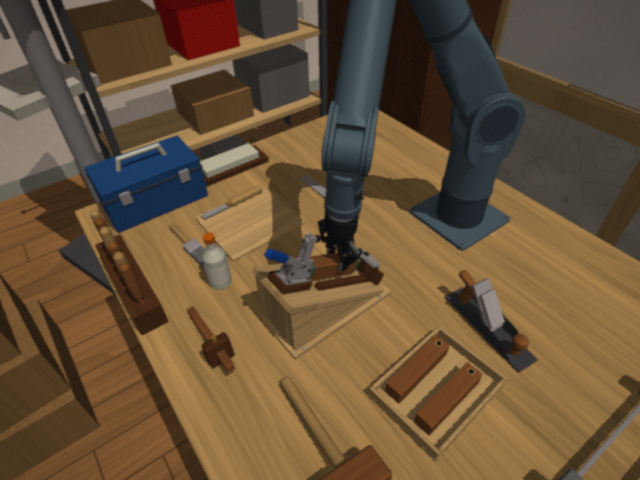

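Request:
{"name": "play_rows", "arguments": {
  "steps": [
    [[0, 0.004, -0.002, 0.004, -0.2], [0, 0.005, -0.003, 0.003, 0], [0, 0.001, 0, 0, 0]]
  ]
}}

```text
time: 21.3
eef_pos: [0.4834, 0.0146, 0.1121]
orientation: [-1.293, 1.232, 1.185]
contact_force: [-12.4, -0.8, 35.5]
opening: 0.0388
```

```bash
python3 tiltb.py
```

```text
t 21.3 at [0.4834 0.0146 0.1121] bed [105.4  -6.5  36. ] zhead 91.79 tilt [ 0.019 -0.07 ] op 0.0388 F [-12.4  -0.8  35.5]
  target [ 0.4827 -0.034   0.1119] tool shift mm [  3.6   2.3 -48.4] twist -0.41
conf 0.95 n 28888 slope x,y [-0.00021085 -0.04309088] z at centre 40.73655977242073 ranges [[ 39.74958932 -25.29625941  38.9229297 ]
 [134.8099195   12.39388478  42.50876793]]
```

Request:
{"name": "play_rows", "arguments": {
  "steps": [
    [[0, 0.003, 0.008, 0.002, 0], [0, 0.0042, 0.008, 0.002, 0], [0, 0.0042, 0.008, 0.002, 0]]
  ]
}}

```text
time: 21.7
eef_pos: [0.4645, 0.0191, 0.1019]
orientation: [-1.297, 1.225, 1.176]
contact_force: [3.9, -5.6, 41.3]
opening: 0.0388
```

```bash
python3 tiltb.py;  python3 - <<'E'
from w import *
im,d=save('wrist','w22.png')
E
```

```text
t 21.7 at [0.4645 0.0191 0.1019] bed [84.1 -1.2 36. ] zhead 91.67 tilt [ 0.03 -0.07] op 0.0388 F [ 3.9 -5.6 41.3]
  target [ 0.4827 -0.034   0.1119] tool shift mm [ -5.7 -16.8 -54.2] twist -0.53
conf 0.77 n 28106 slope x,y [ 0.00122252 -0.04564476] z at centre 40.76659641296156 ranges [[ 22.58158729 -19.94681682  38.91378952]
 [113.64934967  17.85209819  42.59901767]]
```

View pics/w22.png

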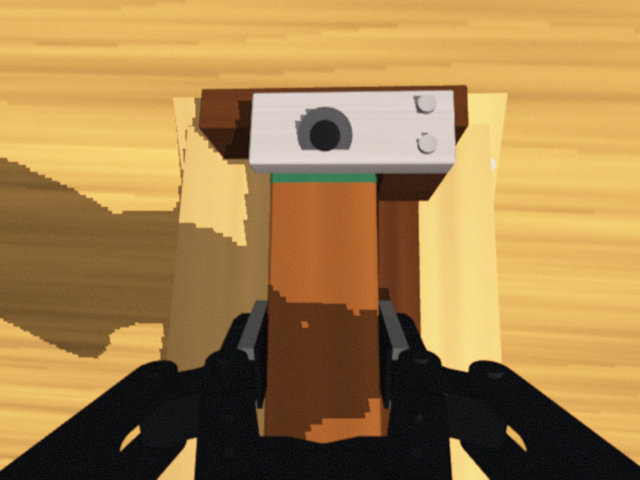

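Request:
{"name": "play_rows", "arguments": {
  "steps": [
    [[0, 0.002, 0.006, 0.001, 0], [0, 0.003, 0.005, 0.001, 0.3], [0, 0.002, 0.003, 0, 0]]
  ]
}}

```text
time: 22.15
eef_pos: [0.4553, 0.0196, 0.0969]
orientation: [-1.297, 1.224, 1.162]
contact_force: [0.5, -4.6, 41.5]
opening: 0.039
```

```bash
python3 tiltb.py
```

```text
t 22.15 at [0.4553 0.0196 0.0969] bed [73.6 -0.4 36. ] zhead 91.18 tilt [ 0.039 -0.072] op 0.039 F [ 0.5 -4.6 41.5]
  target [ 0.4827 -0.034   0.1119] tool shift mm [-10.  -26.7 -55.1] twist -1.02
conf 0.58 n 25067 slope x,y [ 0.00183071 -0.04930377] z at centre 40.81929919109887 ranges [[ 23.19756261 -18.68230386  38.90827648]
 [103.31027628  18.65475157  42.66250358]]
```

Request:
{"name": "play_rows", "arguments": {
  "steps": [
    [[0, 0.0, 0.003, 0, -0.8], [0, 0.0015, 0.003, 0, 0], [0, 0.0015, 0.003, 0, 0]]
  ]
}}

```text
time: 22.55
eef_pos: [0.4489, 0.0181, 0.0941]
orientation: [-1.309, 1.215, 1.165]
contact_force: [8.1, -2.4, 11.6]
opening: 0.039
```

```bash
python3 tiltb.py
```

```text
t 22.55 at [0.4489 0.0181 0.0941] bed [66.6 -1.6 36.7] zhead 91.83 tilt [ 0.045 -0.073] op 0.039 F [ 8.1 -2.4 11.6]
  target [ 0.4827 -0.034   0.1119] tool shift mm [-12.3 -32.7 -54.3] twist -0.37
conf 0.64 n 22703 slope x,y [ 0.00251466 -0.04773694] z at centre 41.4010751557497 ranges [[ 23.94456792 -19.77714702  39.50493829]
 [ 96.24022375  17.48346236  43.23485279]]
```

Request:
{"name": "play_rows", "arguments": {
  "steps": [
    [[0, 0.001, 0.001, 0.003, -0.3], [0, 0, 0.001, 0.002, 0], [0, 0.0005, 0.001, 0.001, 0]]
  ]
}}

```text
time: 22.95
eef_pos: [0.4491, 0.0186, 0.0938]
orientation: [-1.316, 1.22, 1.156]
contact_force: [0.9, -2.8, 16.8]
opening: 0.0389
```

```bash
python3 tiltb.py
```

```text
t 22.95 at [0.4491 0.0186 0.0938] bed [66.7 -1.2 36.3] zhead 91.68 tilt [ 0.049 -0.083] op 0.0389 F [ 0.9 -2.8 16.8]
  target [ 0.4827 -0.034   0.1119] tool shift mm [-12.  -32.6 -54.9] twist -0.52
conf 0.71 n 22973 slope x,y [ 0.00341497 -0.0569971 ] z at centre 41.019790062440386 ranges [[ 23.85793811 -19.47953781  38.99609541]
 [ 96.46398837  18.04803222  43.02195755]]
```

Request:
{"name": "play_rows", "arguments": {
  "steps": [
    [[0.55, 0, 0, 0, 0], [0.6, 0, 0, 0, 0], [0.65, -0.01, 0, 0, 0]]
  ]
}}

```text
time: 23.35
eef_pos: [0.4456, 0.0199, 0.1019]
orientation: [-1.315, 1.223, 1.161]
contact_force: [0.2, -0.3, -0.3]
opening: 0.0556
```

```bash
python3 tiltb.py
python3 - <<'E'
from w import *
im,d=save('wrist','w23.png')
E
```

```text
t 23.35 at [0.4456 0.0199 0.1019] bed [67.5  0.2 45.1] zhead 91.79 tilt [ 0.044 -0.083] op 0.0556 F [ 0.2 -0.3 -0.3]
  target [ 0.4827 -0.034   0.1119] tool shift mm [ -3.8 -35.6 -55.6] twist -0.41
conf 0.73 n 21027 slope x,y [-9.29203833e-06  2.71366973e-04] z at centre 40.011096451964406 ranges [[ 23.84909981 -21.05982438  38.51009331]
 [100.34219643  16.1570432   41.48430797]]
```

View pics/w23.png

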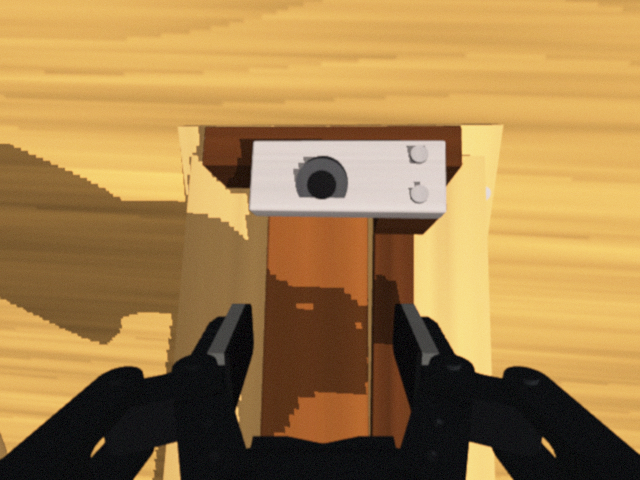

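Request:
{"name": "play_rows", "arguments": {
  "steps": [
    [[0.65, 0.007, 0, 0.002, -0.4], [0.65, 0, 0, 0.004, 0], [0.65, 0, 0, 0.003, 0], [0.65, 0, 0, 0.002, 0]]
  ]
}}

```text
time: 23.9
eef_pos: [0.4466, 0.0275, 0.0945]
orientation: [-1.324, 1.224, 1.16]
contact_force: [1.7, -10.1, 7.9]
opening: 0.0555
```

```bash
python3 tiltb.py
python3 - <<'E'
from w import *
im,d=save('wrist','w24.png')
E
```

```text
t 23.9 at [0.4466 0.0275 0.0945] bed [65.1  7.8 37.9] zhead 92.05 tilt [ 0.046 -0.089] op 0.0555 F [  1.7 -10.1   7.9]
  target [ 0.4827 -0.034   0.1119] tool shift mm [-10.1 -34.4 -64. ] twist -0.15
conf 0.66 n 21907 slope x,y [-6.08546548e-04 -3.52333445e-05] z at centre 40.018265458023414 ranges [[ 23.72327985 -17.98177233  38.5506404 ]
 [ 96.2001633   19.22070478  41.47712271]]
```

View pics/w24.png

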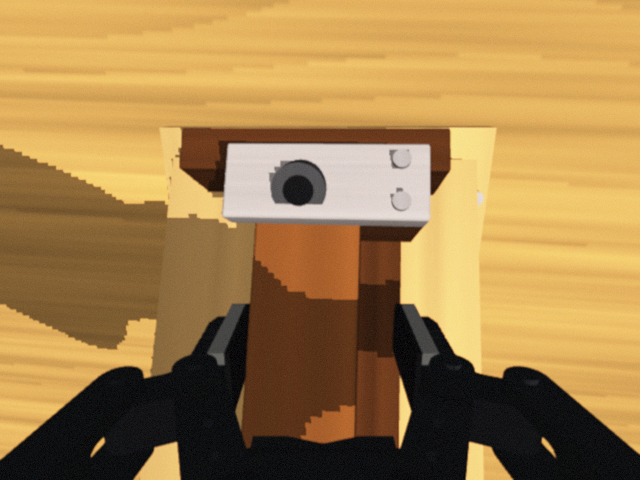

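Request:
{"name": "play_rows", "arguments": {
  "steps": [
    [[0.7, 0, 0, -0.007, 0], [0.7, -0.03, 0, 0, 0], [0.7, -0.045, 0, 0, 0], [0.7, -0.045, 0, 0, 0], [0.7, -0.04, 0.0, -0.04, 0]]
  ]
}}

```text
time: 24.55
eef_pos: [0.4383, 0.0029, 0.2529]
orientation: [-1.323, 1.223, 1.177]
contact_force: [1.3, -0.9, 0.5]
opening: 0.0599
```

Request:
{"name": "play_rows", "arguments": {
  "steps": [
    [[0.7, -0.01, 0.03, -0.035, 0], [0.7, 0, 0.03, -0.035, 0], [0.7, 0, 0.02, -0.04, 0], [0.7, 0, 0, -0.04, 0]]
  ]
}}

```text
time: 24.95
eef_pos: [0.3664, -0.1517, 0.2782]
orientation: [-1.335, 1.213, 1.172]
contact_force: [1.0, 0.6, 1.1]
opening: 0.0596
```

```bash
cat > xc.py <<'E'
from w import *
cur()
for cam in ['scene','top']:
    im,d=save(cam,cam+'_x%d.png'%int(robot.read_state()['time']*100)); P=pts(cam,d)
    for k in robot.trace('blank',cam)[:1]:
        m=k['mask']&(d>0); q=(P-O)@B*1000
        # top face pixels near bed z 40, |y|<22
        t=(abs(q[...,2]-40)<2.5)&(abs(q[...,1])<22)&(q[...,0]>26)&(q[...,0]<215)&(d>0)
        print(cam,k['conf'],k['xy'],'mask',np.round(np.percentile(q[m],[2,50,98],axis=0),1))
        for y in (-12,-6,0,6,12):
            s=t&(abs(q[...,1]-y)<3); print(y,np.round(np.sort(q[s][:,0])[-6:],1))
        green=(im[...,1].astype(int)>im[...,0]+15)&(im[...,1].astype(int)>im[...,2]); g_=green&(np.abs(q[...,1])<30)&(q[...,0]>-10)&(q[...,0]<230)&(q[...,2]>0)&(q[...,2]<60)
        print('green',g_.sum(),np.round(np.percentile(q[g_],[2,50,98],axis=0),1) if g_.sum()>3 else '')
E
python3 xc.py
```

```text
t 24.95 at [ 0.3664 -0.1517  0.2782] bed [  76.7 -168.2  240.9] zhead 92.98 tilt [ 0.048 -0.086] op 0.0596 F [1.  0.6 1.1]
  target [ 0.3664 -0.1517  0.2782] tool shift mm [0. 0. 0.] twist None
scene 0.63 [337.8, 268.1] mask [[ 14.5 -68.    0.9]
 [113.5   9.7  37.6]
 [171.3  21.5  42. ]]
-12 [163.2 166.9 168.4 169.  169.2 171. ]
-6 [165.9 167.4 167.4 170.4 170.8 171.1]
0 [160.2 164.2 165.8 165.9 169.7 170.8]
6 [163.8 167.2 167.4 168.3 169.2 169.7]
12 [169.  170.  171.2 171.2 211.5 213.8]
green 198 [[163.6 -16.1   7.7]
 [169.5   3.3  26.5]
 [172.1  20.6  41.6]]
top 0.78 [294.8, 272.1] mask [[ 23.5 -20.    8.7]
 [102.2  -0.2  39.4]
 [169.5  19.4  43.7]]
-12 [167.9 167.9 168.2 169.6 169.7 169.7]
-6 [160.5 163.  165.  165.  167.3 168. ]
0 [165.4 165.8 165.8 167.9 168.5 169.8]
6 [162.8 163.3 163.3 165.2 167.6 168.9]
12 [159.1 160.7 163.6 163.8 165.2 168. ]
green 118 [[ 1.597e+02 -1.820e+01  1.160e+01]
 [ 1.678e+02  1.000e-01  3.790e+01]
 [ 1.701e+02  1.890e+01  4.430e+01]]
```

```bash
ls pics | grep _x
python3 - <<'E'
from w import *
for cam in ['scene','top']:
    D=np.load(f'pics/P_{cam}.npz'); q=(D['P']-O)@B*1000; d=D['d']
    t=(abs(q[...,2]-40)<2.5)&(d>0)&(q[...,0]>26)&(q[...,0]<205)
    for y in (-12,-6,0,6,12):
        s=t&(abs(q[...,1]-y)<3); print(cam,y,np.round(np.sort(q[s][:,0])[-6:],1))
im=cv2.imread('pics/'+[f for f in __import__('os').listdir('pics') if f.startswith('scene_x')][0])[170:360,220:420]
cv2.imwrite('pics/c1.png',cv2.resize(im,None,fx=4,fy=3.1))
E
```

```text
scene_x2495.npy
scene_x2495.png
top_x2505.npy
top_x2505.png
scene -12 [ 97.1  97.7  99.8 100.3 100.8 106.1]
scene -6 [121.2 122.3 123.1 164.7 166.7 170.2]
scene 0 [161.9 164.2 166.  169.6 169.6 171.6]
scene 6 [169.2 169.9 170.4 171.  200.3 202.6]
scene 12 [161.9 162.9 164.7 167.1 168.  169.9]
top -12 [165.  165.2 167.2 168.1 168.2 169.4]
top -6 [121.5 122.8 123.1 123.4 125.3 126.2]
top 0 [161.1 163.5 163.5 164.8 165.7 167.1]
top 6 [122.8 124.2 126.  156.  158.4 160. ]
top 12 [156.3 158.3 158.6 160.2 163.3 166.3]Traceback (most recent call last):
  File "<stdin>", line 7, in <module>
TypeError: 'NoneType' object is not subscriptable
```

Run:
```python
import cv2
im=cv2.imread('pics/scene_x2495.png')[170:360,220:420]
cv2.imwrite('pics/c1.png',cv2.resize(im,None,fx=4,fy=3.1))
```

```text
(no output)
```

View pics/c1.png

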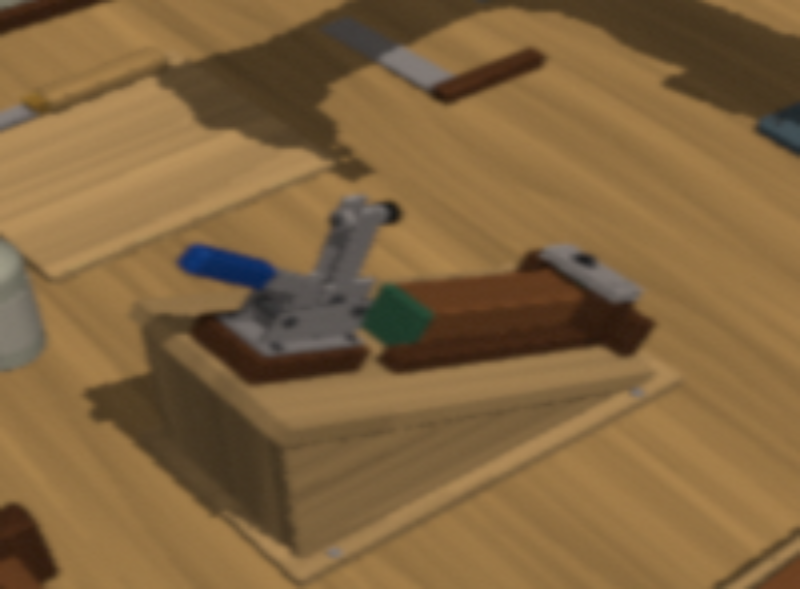

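Request:
{"name": "play_rows", "arguments": {
  "steps": [
    [[0, -0.04, -0.02, 0, 0], [0, -0.04, -0.025, 0, 0], [0, -0.02, -0.045, 0, 0], [0, 0, -0.045, 0, 0.8], [0, 0, -0.045, 0, 0]]
  ]
}}

```text
time: 25.65
eef_pos: [0.5442, -0.1254, 0.3867]
orientation: [-1.322, 1.22, 1.167]
contact_force: [0.2, -1.4, 0.4]
opening: -0.0002
```

Request:
{"name": "play_rows", "arguments": {
  "steps": [
    [[0, 0, -0.045, 0.01, 0], [0, 0, -0.045, 0.015, 0], [0, 0, -0.04, 0.02, 0], [0, 0, -0.04, 0.02, 0]]
  ]
}}

```text
time: 26.05
eef_pos: [0.7195, -0.0457, 0.3844]
orientation: [-1.32, 1.219, 1.173]
contact_force: [0.9, -1.4, 1.9]
opening: -0.0001
```

Run:
```python
from w import *
go([.72,.029,.37],92.2);st()
```

```text
t 26.05 at [ 0.7195 -0.0457  0.3844] bed [440.9 -75.9 162.9] zhead 92.43 tilt [ 0.041 -0.081] op -0.0001 F [ 0.9 -1.4  1.9]
  target [0.72  0.029 0.37 ] tool shift mm [ 8.3 -3.3 75.6] twist 0.23
t 26.05 p [ 0.7195 -0.0457  0.3844] op -0.0001 F [ 0.9 -1.4  1.9]
[[ 0.041 -0.998 -0.042]
 [-0.081 -0.045  0.996]
 [-0.996 -0.037 -0.082]]
q [ 0.418  0.684 -0.852  1.15   0.587  1.496  1.267]
```

Request:
{"name": "play_rows", "arguments": {
  "steps": [
    [[0, 0.01, -0.001, 0.038, 0], [0, 0.02, -0.001, 0.036, 0], [0, 0.03, 0, 0.004, 0], [0, 0.03, 0, 0.002, 0], [0, 0.02, 0, 0.001, 0]]
  ]
}}

```text
time: 26.55
eef_pos: [0.7261, 0.053, 0.2624]
orientation: [-1.324, 1.194, 1.195]
contact_force: [-0.1, -1.2, 0.1]
opening: 0.0002
```

Run:
```python
from w import *
go([.71,.029,.275],92.2); save('scene','s30.png')
```

```text
t 26.55 at [0.7261 0.053  0.2624] bed [391.5  22.5  50.9] zhead 93.66 tilt [ 0.044 -0.063] op 0.0002 F [-0.1 -1.2  0.1]
  target [0.71  0.029 0.275] tool shift mm [-11.8  17.1 -23.7] twist 1.46
```

View pics/s30.png

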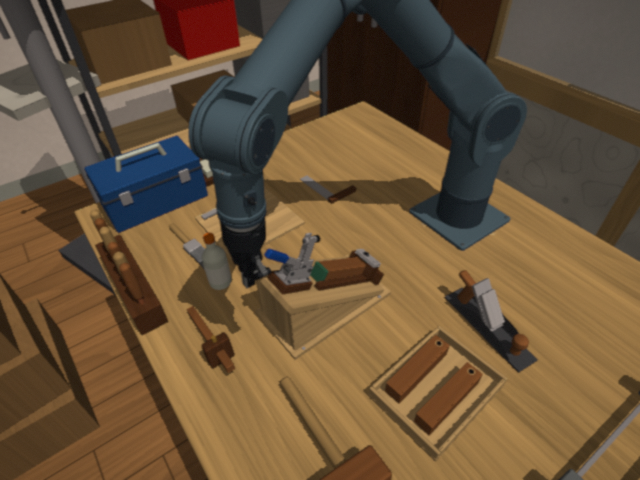

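Request:
{"name": "play_rows", "arguments": {
  "steps": [
    [[0, -0.006, 0.003, -0.022, 1.4], [0, -0.004, 0.01, -0.001, 0], [0, 0, 0.012, 0, 0]]
  ]
}}

```text
time: 26.9
eef_pos: [0.7007, 0.0298, 0.2707]
orientation: [-1.303, 1.208, 1.182]
contact_force: [-0.6, 0.5, 0.0]
opening: -0.0001
```

Run:
```python
from w import *
go([.68,.028,.278],92.2)
```

```text
t 26.9 at [0.7007 0.0298 0.2707] bed [3.725e+02 3.000e-01 7.080e+01] zhead 92.29 tilt [ 0.038 -0.061] op -0.0001 F [-0.6  0.5  0. ]
  target [0.68  0.028 0.278] tool shift mm [-8.  20.5 -1.4] twist 0.09
```

Request:
{"name": "play_rows", "arguments": {
  "steps": [
    [[0, -0.002, 0.014, -0.001, 0], [0, -0.003, 0.014, 0, 0], [0, -0.003, 0.014, -0.001, 0], [0, -0.003, 0.014, 0, 0]]
  ]
}}

```text
time: 27.3
eef_pos: [0.6521, 0.0238, 0.2922]
orientation: [-1.304, 1.188, 1.156]
contact_force: [2.3, 0.6, 0.9]
opening: -0.0001
```

Run:
```python
from w import *
go([.60,.026,.292],92.2); save('scene','s31.png')
```

```text
t 27.3 at [0.6521 0.0238 0.2922] bed [340.   -3.8 113.1] zhead 91.68 tilt [ 0.066 -0.056] op -0.0001 F [2.3 0.6 0.9]
  target [0.6   0.026 0.292] tool shift mm [-3.3 51.9  3.7] twist -0.52
```

View pics/s31.png

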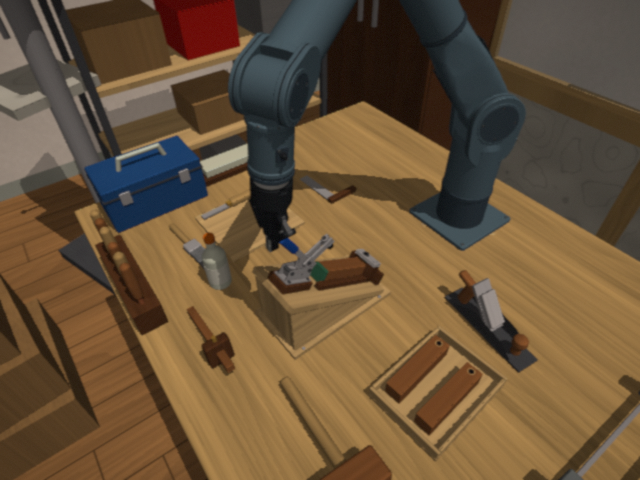

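Request:
{"name": "play_rows", "arguments": {
  "steps": [
    [[0, -0.002, 0.014, 0.002, 0], [0, -0.002, 0.014, 0.001, 0], [0, -0.001, 0.014, 0, -0.5], [0, 0, 0.014, 0, 0]]
  ]
}}

```text
time: 27.75
eef_pos: [0.5965, 0.0219, 0.3015]
orientation: [-1.312, 1.183, 1.149]
contact_force: [-0.9, 0.8, 0.5]
opening: -0.0001
```

Run:
```python
from w import *
go([.55,.024,.285],92.2); save('scene','s32.png')
```

```text
t 27.75 at [0.5965 0.0219 0.3015] bed [295.5  -3.5 147.9] zhead 91.76 tilt [ 0.075 -0.059] op -0.0001 F [-0.9  0.8  0.5]
  target [0.55  0.024 0.285] tool shift mm [12.8 47.4  4.5] twist -0.44
```

View pics/s32.png

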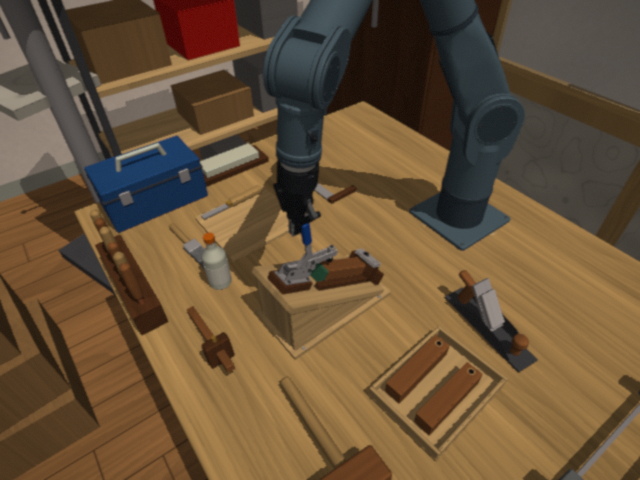

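Request:
{"name": "play_rows", "arguments": {
  "steps": [
    [[0, 0.002, 0.012, 0.002, 0], [0, 0.004, 0.012, 0.001, -0.4], [0, 0.004, 0.012, 0, 0]]
  ]
}}

```text
time: 28.1
eef_pos: [0.5619, 0.0213, 0.2929]
orientation: [-1.319, 1.179, 1.146]
contact_force: [1.9, -0.1, 1.9]
opening: -0.0
```

Run:
```python
from w import *
go([.545,.023,.283],92.2); save('scene','s33.png')
```

```text
t 28.1 at [0.5619 0.0213 0.2929] bed [261.1  -2.9 156.9] zhead 91.93 tilt [ 0.08  -0.061] op -0.0 F [ 1.9 -0.1  1.9]
  target [0.545 0.023 0.283] tool shift mm [ 8.3 17.5  2.9] twist -0.27
```

View pics/s33.png

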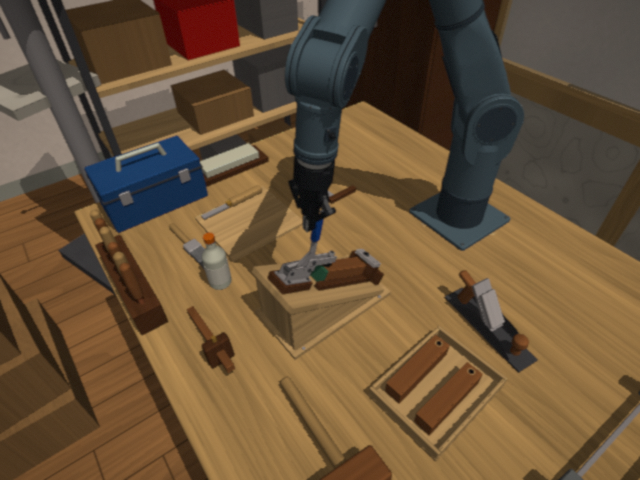

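Request:
{"name": "play_rows", "arguments": {
  "steps": [
    [[0, 0.003, 0.008, 0.001, 0], [0, 0.003, 0.007, 0.001, 0]]
  ]
}}

```text
time: 28.35
eef_pos: [0.5477, 0.0215, 0.2871]
orientation: [-1.319, 1.178, 1.142]
contact_force: [0.1, 0.9, 0.1]
opening: 0.0002
```

Request:
{"name": "play_rows", "arguments": {
  "steps": [
    [[0, 0.001, 0.005, 0, 0], [0, 0.001, 0.005, 0, 0]]
  ]
}}

```text
time: 28.55
eef_pos: [0.5415, 0.0213, 0.2855]
orientation: [-1.322, 1.169, 1.135]
contact_force: [15.8, 0.9, -3.7]
opening: -0.0001
```

```bash
cat > cl.py <<'E'
from w import *
cur()
im,d=save('scene','s_cl%d.png'%int(robot.read_state()['time']*100)); q=(pts('scene',d)-O)@B*1000
for n in ('clamp_grip','clamp_tip'):
    for k in robot.trace(n,'scene')[:1]: print(n,k['conf'],np.round(k['xy']),np.round(np.percentile(q[k['mask']],[5,50,95],axis=0),1))
b=(im[...,2].astype(int)>im[...,0]+50)&(q[...,2]>90)&(abs(q[...,1])<30)&(q[...,0]>150)&(q[...,0]<350); print('blue',b.sum(),np.round(np.percentile(q[b],[5,50,95],axis=0),1) if b.sum() else '')
D=np.load('pics/P_scene.npz'); q=(D['P']-O)@B*1000; im=D['im']
b=(im[...,2].astype(int)>im[...,0]+50)&(q[...,2]>90)&(abs(q[...,1])<30)&(q[...,0]>150)&(q[...,0]<350); print('ref blue',b.sum(),np.round(np.percentile(q[b],[5,50,95],axis=0),1) if b.sum() else '')
E
python3 cl.py
```

```text
t 28.55 at [0.5415 0.0213 0.2855] bed [239.7  -2.1 160.2] zhead 91.79 tilt [ 0.093 -0.06 ] op -0.0001 F [15.8  0.9 -3.7]
  target [0.5415 0.0213 0.2855] tool shift mm [0. 0. 0.] twist None
clamp_grip 0.94 [314. 242.] [[210.4  -2.2  62.3]
 [220.9   4.3 106.8]
 [240.9   8.5 164.2]]
blue 93 [[214.7   3.1 126.3]
 [221.2   7.2 146.1]
 [225.6   8.6 169. ]]
ref blue 171 [[2.173e+02 1.000e-01 1.246e+02]
 [2.260e+02 6.200e+00 1.513e+02]
 [2.310e+02 8.600e+00 1.761e+02]]
```

Request:
{"name": "play_rows", "arguments": {
  "steps": [
    [[0, 0.001, 0.004, 0, 0], [0, 0, 0.003, 0, 0]]
  ]
}}

```text
time: 28.9
eef_pos: [0.5423, 0.0211, 0.2871]
orientation: [-1.326, 1.154, 1.123]
contact_force: [9.3, -0.3, -2.4]
opening: 0.0003
```

```bash
python3 cl.py
```

```text
t 28.9 at [0.5423 0.0211 0.2871] bed [241.1  -2.2 161.2] zhead 91.69 tilt [ 0.11  -0.056] op 0.0003 F [ 9.3 -0.3 -2.4]
  target [0.5423 0.0211 0.2871] tool shift mm [0. 0. 0.] twist None
clamp_grip 0.85 [315. 242.] [[209.7  -3.6  59.6]
 [222.1   4.  108.9]
 [242.2   8.6 167.2]]
clamp_tip 0.63 [314. 282.] [[  5.  -44.   -8.9]
 [217.1  29.6   8.7]
 [295.9  74.7  97.1]]
blue 97 [[215.8   2.6 126.3]
 [222.4   6.9 145.6]
 [226.8   8.9 169.7]]
ref blue 171 [[2.173e+02 1.000e-01 1.246e+02]
 [2.260e+02 6.200e+00 1.513e+02]
 [2.310e+02 8.600e+00 1.761e+02]]
```

Request:
{"name": "play_rows", "arguments": {
  "steps": [
    [[0, 0, -0.015, 0, 0], [0, -0.03, -0.02, 0, 0], [0, -0.045, -0.01, 0, 0], [0, -0.04, 0, -0.03, 0], [0, 0, 0, -0.045, 0]]
  ]
}}

```text
time: 29.55
eef_pos: [0.576, -0.0398, 0.4136]
orientation: [-1.33, 1.149, 1.139]
contact_force: [1.2, 0.5, 1.1]
opening: 0.0003
```

Request:
{"name": "play_rows", "arguments": {
  "steps": [
    [[0, 0, 0.02, -0.045, 0], [0, 0, 0.03, -0.035, 0], [0, 0, 0.03, -0.035, 0]]
  ]
}}

```text
time: 29.85
eef_pos: [0.5014, -0.1625, 0.4126]
orientation: [-1.33, 1.145, 1.139]
contact_force: [1.1, -0.8, 0.4]
opening: -0.0
```

```bash
python3 cl.py; python3 xc.py
python3 - <<'E'
import cv2,glob
f=sorted(glob.glob('pics/s_cl*.png'))[-1]; print(f)
a=cv2.imread(f)[180:340,230:410]; b=cv2.imread('pics/scene0.png')[180:340,230:410]
cv2.imwrite('pics/c2.png',cv2.resize(cv2.hconcat([a,b]),None,fx=2.2,fy=2.2,interpolation=cv2.INTER_CUBIC))
E
```

```text
t 29.85 at [ 0.5014 -0.1625  0.4126] bed [ 259.2 -184.1  294.3] zhead 92.53 tilt [ 0.107 -0.049] op -0.0 F [ 1.1 -0.8  0.4]
  target [ 0.5014 -0.1625  0.4126] tool shift mm [0. 0. 0.] twist None
clamp_grip 0.63 [316. 234.] [[213.7  -3.   60.7]
 [225.7   3.8 126.2]
 [241.8   8.4 175.4]]
blue 172 [[217.7   0.6 124. ]
 [226.2   6.2 151.6]
 [230.9   8.7 176.2]]
ref blue 171 [[2.173e+02 1.000e-01 1.246e+02]
 [2.260e+02 6.200e+00 1.513e+02]
 [2.310e+02 8.600e+00 1.761e+02]]
t 30.0 at [ 0.5003 -0.1657  0.4122] bed [ 258.  -187.3  294.6] zhead 92.02 tilt [ 0.105 -0.052] op 0.0002 F [0.2 1.4 0.2]
  target [ 0.5003 -0.1657  0.4122] tool shift mm [0. 0. 0.] twist None
scene 0.82 [340.0, 271.8] mask [[ 18.2 -17.8   4.4]
 [107.2  13.4  36.2]
 [172.1  21.6  42.3]]
-12 [100.2 101.3 101.7 101.7 104.6 106.1]
-6 [121.2 123.3 127.7 164.5 167.4 169.1]
0 [163.6 167.4 168.9 169.6 169.7 171. ]
6 [164.3 168.6 169.1 169.4 169.5 202. ]
12 [170.6 171.1 173.9 207.1 212.4 213.7]
green 161 [[163.3 -11.1   7. ]
 [169.6   7.   25.2]
 [173.5  20.6  40.9]]
top 0.89 [296.6, 281.9] mask [[ 21.4 -20.1  26.5]
 [ 83.7  -1.6  39.9]
 [162.8  17.6  44.7]]
-12 [162.4 162.8 165.1 165.6 167.4 170.2]
-6 [121.3 123.4 123.6 125.5 125.6 126. ]
0 [162.2 163.  165.2 165.7 166.1 167.4]
6 [129.2 156.  158.6 161.5 163.8 166.1]
12 [152.7 155.3 156.4 158.9 161.3 163.5]
green 37 [[159.1 -16.8  17.5]
 [165.6  -0.5  39.9]
 [170.4  19.3  53.9]]
pics/s_cl2985.png
```

View pics/c2.png

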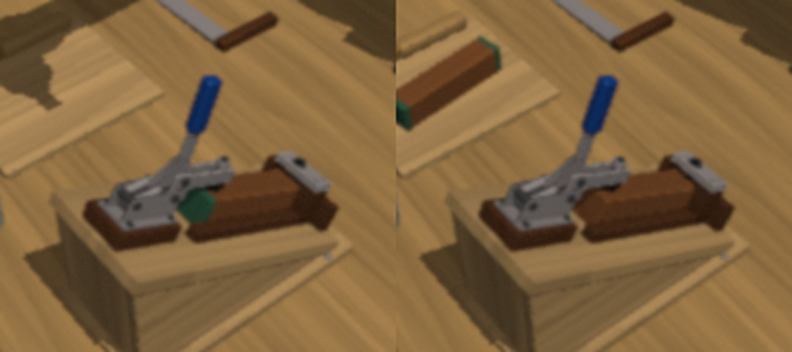

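Run:
```python
import cv2,glob,numpy as np
f=sorted(glob.glob('pics/top_x*.png'))[-1]
a=cv2.imread(f);b=cv2.imread('pics/top0.png'); d=cv2.absdiff(a,b).max(2)
cv2.imwrite('pics/c3.png',cv2.hconcat([cv2.resize(a,(400,300)),cv2.resize(cv2.cvtColor(d,cv2.COLOR_GRAY2BGR),(400,300))]))
```

```text
(no output)
```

View pics/c3.png

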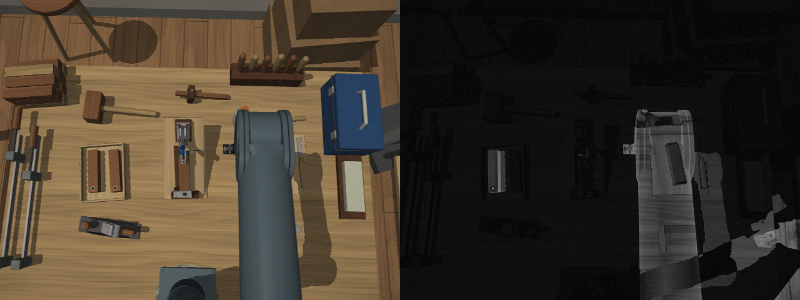

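Nothing else has moved: the difference image shows only the placed leg, the arm and shadows. Handing in.

```bash
python3 -c "
from plant import robot
print(robot.job_done(), robot.read_state()['time'])"
```

```text
the job is handed in; nothing more can be done
the job is handed in; nothing more can be done
```

The job is done and handed in at about 30 s: the drilled leg is in the tray, the blank is in its place in the cradle, and the clamp is closed on it. No verdict came back.

**What I did**
- **Clamp:** I pushed it open to its stop.
- **Drilled leg:** I slid it about 35 mm up the slope, lifted it square off the bed and pressed it down flat in the tray beside the finished leg.
- **Blank:** I tilted it to the slope on the open side of the bed, slid it under the drill plate against the stop and pushed it against the fence. Then I swung the handle over centre.

**Last checks**
- **Blank position:** the upper end was at bed x ≈ 170 mm, where the first leg's had been, and its centre was at y ≈ 0 to 1 mm. Just before clamping, the top lay at 40.0 mm with no measurable tilt.
- **Clamp lock:** the handle returned to its original closed position within 1 mm and stayed there after I let go. I did not measure the tip force directly.
- **Tray:** the drilled leg's top was at about 48 mm, so it lies flat, clear of the finished leg.
- **Other tools:** the before-and-after difference image showed no movement. The arm hid part of the board, so the chisel and square were partly out of view, as was the glue bottle. No unexpected force was felt near them.

**What disagreed**
- **Tool tilt:** pushing left the tool leaning by up to about 0.12 rad. This rolled the blank slightly in the grip until it was released.
- **Blank on the board:** one wrist measurement taken while the arm was still settling was 11 mm off. A repeat at rest agreed with the other views.

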